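# Put the soap box together on its pad

## Task

Put the washed soap box back together on the dark rubber pad: first stand the grey base dish in the middle of the pad with its long sides along the pad's, then seat the slotted white drain tray in the base, then lay the bar of soap flat in the tray, and last put the grey cover with the ridge handle over the tray, fully down. Finish with everything upright and let go, and leave the toothpaste tube, nail brush, jar and tongue cleaner where they are.

Things in the scene. Friction and masses are not known exactly. Their poses are not given: they have to be found in the camera images.
- pad: Target: black rubber pad fixed to the counter, 126 (x) by 90 (y) by 6 mm thick, lying flat. Origin at the centre of its UNDERSIDE, on the counter (z = 0), so its top is 6 mm above; x along its long side, z up. Place and yaw vary.
- base: Loose base dish: grey plastic open rectangular dish without slots, outside 96 (x) by 60 (y) by 24 mm high, walls 3 mm, floor 4 mm, inside 90 by 54 mm; 90 g. Origin at the centre of its underside, z up. Stands upright at the start. Goes on the pad, either way round; grip it across its 60 mm width.
- tray: Loose white drain tray, dark slots in its floor; 80 g, upright. Origin: centre of underside, x along its length, z up. Foot 82 x 46 mm, 6 mm high; above it, from z 6 to 22 mm, the body (grip here) is 102 x 66 mm. Inside 92 x 56 mm, floor at z 10, rim at z 22, walls 5. Seated, foot in the base's mouth (4 mm play a side), body on its rim, origin 18 mm above the base's. Either way round.
- soap: Loose bar of soap: plain cream-coloured block with rounded edges, 66 (x) by 40 (y) by 36 mm high; about 90 g. Origin at the centre of its underside, z up. Lies flat at the start. In the tray its lowest 12 mm are below the tray's rim and its top 24 mm stand out; grip it across the 40 mm width, above where the rim will be.
- cover: Loose grey cover, open below, 115 (x) x 79 x 62 mm high, 120 g, upright. Origin: centre of open underside, z up. On its flat top (z 40 mm) a centred ridge handle 50 (x) x 12 (y) x 22 mm high to grip. Lowest 8 mm: skirt, inside 109 x 73, drops over the tray (3.5 mm play a side); hollow above is 92 x 56, up to z 36; the step rests on the tray's rim, origin 14 mm above the tray's. Either way round.
- tube: Bystander, leave alone: closed white toothpaste tube lying along x, about 135 by 44 by 26 mm, cap to -x; origin under its middle.
- nailbrush: Bystander, leave alone: wooden nail brush, 90 (x) by 42 by 26 mm, bristles down; origin at the centre of its underside.
- jar: Bystander, leave alone: white ceramic cream jar with a steel lid, 54 mm across, 50 mm high; origin at the centre of its underside.
- cleaner: Bystander, leave alone: U-shaped steel tongue cleaner lying flat, 124 (x) by 44 by 6 mm, bend to +x; origin under its middle.
Things that resemble listed ones, but are neither listed nor needed, are in the scene too. Leave any brown or pink look-alike of the cover alone. Leave any green or purple look-alike of the base alone.

How it is judged (in metres and radians):
On the way, in this order (a step that is already met when the one before it is completed fails the run):
1. the base dish stands on the pad (horizontal distance between base and pad below 0.015 m and z of base in the frame of pad between 0.003 and 0.009 m and angle between the x axis of base and the x axis of pad, either way round below 0.2 rad and angle between base's own z axis and vertical below 0.08 rad), for 0.2 s.
2. the tray is seated in the base on the pad (all of step 1 and horizontal distance between tray and base below 0.0085 m and z of tray in the frame of base between 0.015 and 0.021 m and angle between the x axis of tray and the x axis of base, either way round below 0.2 rad and angle between tray's own z axis and vertical below 0.08 rad), for 0.2 s.
3. the soap lies flat in the seated tray (all of step 2 and horizontal distance between soap and tray below 0.016 m and z of soap in the frame of tray between 0.007 and 0.013 m and angle between the x axis of soap and the x axis of tray, either way round below 0.4 rad and angle between soap's own z axis and vertical below 0.08 rad), for 0.2 s.
4. the cover is fully down over the tray (all of step 3 and horizontal distance between cover and tray below 0.0085 m and z of cover in the frame of tray between 0.011 and 0.017 m and angle between the x axis of cover and the x axis of tray, either way round below 0.2 rad and angle between cover's own z axis and vertical below 0.08 rad), for 0.2 s.
At the end, for the whole second after the job is handed in: Base on the pad within 15 mm of its centre, 0.2 rad; tray seated in base and cover fully down on tray, each within 8.5 mm sideways, 3 mm in height, 0.2 rad; soap flat on the tray floor within 16 mm, 3 mm in height, 0.4 rad; all upright within 0.08 rad, at rest (all of step 4 and linear speed of each of base, tray, soap, cover below 0.02 m/s); the robot touches nothing.
It fails at once if the tube, nail brush, jar or tongue cleaner is pushed more than 30 mm away (distance of any of tube, nailbrush, jar, cleaner from where it was at the start of the episode above 0.03 m).
It also fails if it takes over 96 s, if anything falls off the work surface, if the arm or the gripper's body presses on something with over 40 N, if the wrist force passes 120 N, or if a joint passes its speed limit or range.

## Robot

A 6-joint arm with a two-finger parallel gripper is mounted at the origin on the work surface. World frame = base frame: x ahead of the robot, y to its left, z up, the work surface at z = 0. Lengths are in mm, angles in rad, forces in N, time in s.
With the tool pointing down it reaches from about 250 to 775 mm from the base axis. Payload 8.9 kg.
Tool frame: the origin (TCP) lies on the centre line of the jaws, within the pads' length; the fingertips stand 19 mm ahead of it and the grasp point (between the pads) is the TCP (arm.nose_length is the distance from the TCP to the fingertips, in mm); x points along the fingers, z is the direction in which the jaws open and shut, and the axes are right-handed (so a half turn about x gives the same grasp; the last joint's range is limited). The gripper opens to 85 mm and grips with 20 to 120 N. Pads are 22 mm wide; open, the fingers measure 114 mm over their backs; the gripper's body (76 mm by 85 mm) begins 54 mm behind the grasp point. The pads swing forward as they close: fully open they stand 13 mm farther back than shut.
Start: joints at [-1.426, 0.291, -0.153, 1.127, 0, 1.431], TCP at [147.005, -503.997, 214.305] pointing down, gripper open.
Joint ranges: [-2.52, 2.52], [-0.91, 1.74], [-1.3, 1.37], [-1.96, 2.02], [-1.52, 1.47], [-3.14, 3.14]. Speed limits (rad/s): [2.22, 2.22, 2.79, 3.14, 3.14, 3.14].

## Interface

Orientations are given as a unit quaternion [x, y, z, w].
In Python, from cell import arm gives the robot as it stands.
- The arm moves only by the tool move_arm, never from a script. Its argument "steps" is a list of rows, each an object of numbers: "x", "y", "z": the shift along the tool's x, y, z in units of 40 mm (1.0 is 40 mm); "roll": the turn about the tool's x in degrees; "gripper": the opening, from -1 (shut) to 1 (fully open). In form: [{"x": .., "y": .., "z": .., "roll": .., "gripper": ..}, ...]. A call has 1 to 8 rows; each row shifts and turns the commanded pose from where the row before left it, along the tool's axes as they then stand; what a row does not reach is not made up. A row lasts 1/12 s, in which the tool goes at most 41.7 mm and 7.16 degrees, less where a joint would pass 70% of its speed; a pose out of reach is approached as far as the arm can. A call is refused whole if a number of a shift passes 1 or a number of a turn 7.16, either way. A call with a gripper value outside its range is refused whole. The fingers move at their own pace and stop on an object; "squeeze" is the grip in N (left out, the last holds). Time passes only in rows, so rows that do not move let the fingers close. It gives the time, the measured TCP pose, the force and the opening at its end, in the units of the state.
- arm.sense(): the state, without advancing time (a new reading comes with each control period).
- arm.camera(name): name is "side" or "top" or "wrist"; returns a dict with "pixels" (384x512x3 uint8, red, green, blue), "intrinsics" (3x3 intrinsics, pixels), "dist_coeffs" ([k1, k2, p1, p2, k3] as OpenCV has them; the pictures are not rectified), "rvec" (rotation vector, rad) and "tvec" (3), from world to camera coordinates, as OpenCV has them. Camera axes: x right, y down, z forward; pixel columns grow to the right and rows downward; lengths in mm; the calibration is good to about 2 mm. A picture is of the moment at which its call begins. There is no depth.
- arm.close_job(): hands the job in, once; it reports no verdict.
The state is a dict: "t": time; "joint_positions": joint angles; "joint_velocities": joint speeds; "effort": joint torques, N m; "tcp_pos": TCP position; "tool_rot": TCP orientation; "wrist_force": force on the tool from outside, world axes, zero at the start; "torque": the same for the moment, N m; "width": finger opening in mm.
Only numpy, scipy, OpenCV 4.12 (cv2) and the standard library are available. Lean on these libraries where they do the work, as an engineer would, in place of code of your own. Each camera call takes 0.05 s, during which the arm holds its last target. There are 200 camera calls.

## Working session

There is one attempt and no reset: what is moved stays moved. The work goes in short steps, Python scripts to look and compute and a tool call to move; the robot and the scene stay as the last step left them, time stands still between calls to the robot, and variables do not carry over. Pictures are saved under pics/ and viewed, about 12 in all and at most 16, crops included, and the job is handed in when it is done.

Besides the shell and the picture viewer there is one more tool, called after "Call:" as a command line: name --argument value ..., lists and objects as JSON in quotes. move_arm: Moves the arm, as the interface text tells. Its arguments: {"type":"object","properties":{"steps":{"type":"array"},"squeeze":{"type":"number"}},"required":["steps"]}

```bash
mkdir -p pics; ls
cat > h.py <<'E'
import cv2,numpy as np
from cell import arm
def snap(n,f):
    c=arm.camera(n); cv2.imwrite(f'pics/{f}.png',c['pixels'][:,:,::-1]); import pickle; pickle.dump(c,open(f'pics/{f}.pkl','wb')); return c
def load(f):
    import pickle; return pickle.load(open(f'pics/{f}.pkl','rb'))
def px2w(c,pts,z):
    K=np.array(c['intrinsics'],float);d=np.array(c['dist_coeffs'],float)
    R=cv2.Rodrigues(np.array(c['rvec'],float))[0];t=np.array(c['tvec'],float).reshape(3)
    u=cv2.undistortPoints(np.array(pts,float).reshape(-1,1,2),K,d).reshape(-1,2)
    o=-R.T@t; r=np.c_[u,np.ones(len(u))]@R
    z=np.broadcast_to(z,(len(u),))
    return o+r*((z-o[2])/r[:,2])[:,None]
def w2px(c,P):
    return cv2.projectPoints(np.array(P,float).reshape(-1,1,3),np.array(c['rvec'],float),np.array(c['tvec'],float),np.array(c['intrinsics'],float),np.array(c['dist_coeffs'],float))[0].reshape(-1,2)
E
python3 - <<'E'
from h import *
a=snap('top','top0');b=snap('side','side0')
s=arm.sense();print(s)
for c in(a,b):
    R=cv2.Rodrigues(np.array(c['rvec']))[0];print(-R.T@np.array(c['tvec']).reshape(3),R[2])
E
```

```text
pics
{'t': 0.1, 'joint_positions': array([-1.42627815e+00,  2.91231977e-01, -1.54046140e-01,  1.12671406e+00,
       -3.34790473e-05,  1.43152466e+00]), 'joint_velocities': array([-0.00209602, -0.00135407,  0.0024136 , -0.00053856, -0.00263179,
       -0.00101585]), 'effort': array([ 1.15357863e-03, -5.37978780e+01,  3.31918430e+01,  9.35125630e-03,
       -2.10781154e-04,  3.84906144e-06]), 'tcp_pos': array([ 146.9437128 , -503.57930568,  213.78733759]), 'tool_rot': array([ 0.42455498,  0.56599252, -0.42397541,  0.56537633]), 'wrist_force': array([0.30855647, 0.34317108, 0.26181537]), 'torque': array([-0.04448913, -0.03182827,  0.01751582]), 'width': 85.25434908603434}
[ 314.31713246   40.35568667 1426.82145124] [ 0.14790235 -0.02245075 -0.98874712]
[-189.75551549  800.10994377  923.12619311] [ 0.5054085  -0.57876442 -0.63999531]
```

Run:
```python
import cv2
for n in('top0','side0'):
    cv2.imwrite(f'pics/{n}b.png',cv2.resize(cv2.imread(f'pics/{n}.png'),(800,600),interpolation=cv2.INTER_CUBIC))
```

```text
(no output)
```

View pics/top0b.png

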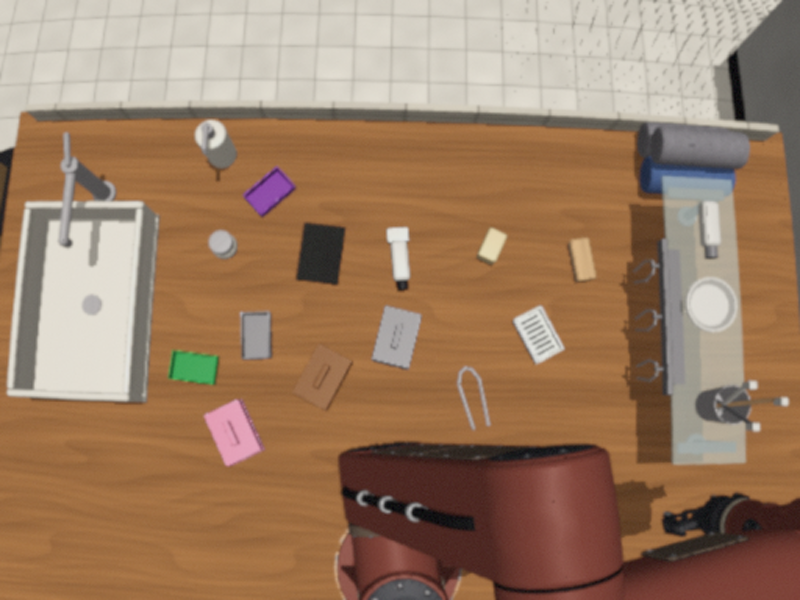

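View pics/side0b.png

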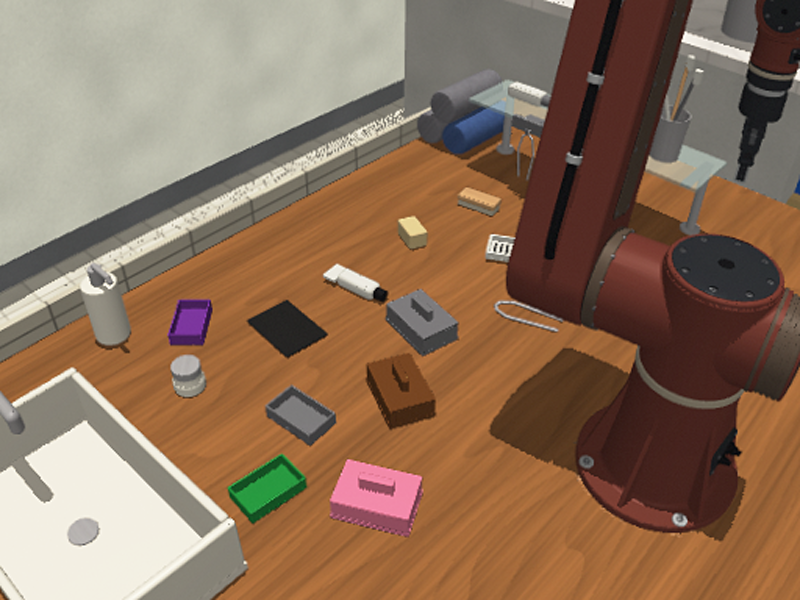

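Scene, in 800x600 top pixels:
- **Targets:** pad (321,253), base (256,335), tray (538,334), soap (492,246), cover (397,337).
- **Base candidates:** grey (256,335), green (194,367), purple (269,192). I choose grey.
- **Cover candidates:** grey (397,337), brown (323,377), pink (233,432). I choose grey.
- **Soap candidates:** cream (492,246) or nail brush (582,259). I choose cream.
- **Tray candidates:** only the slotted white one.

Next I'll fit poses by matching projected silhouettes.

```bash
cat > fit.py <<'E'
from h import *
from scipy.optimize import minimize
def box(l,w,z0,z1): return [(sx*l/2,sy*w/2,z) for sx in(1,-1) for sy in(1,-1) for z in(z0,z1)]
M=dict(pad=box(126,90,0,6),base=box(96,60,0,24),tray=box(82,46,0,6)+box(102,66,6,22),soap=box(66,40,0,36),cover=box(115,79,0,40)+box(50,12,40,62))
def pts(n,p,z0=0):
    m=np.array(M[n],float);c,s=np.cos(p[2]),np.sin(p[2])
    return np.c_[p[0]+c*m[:,0]-s*m[:,1],p[1]+s*m[:,0]+c*m[:,1],m[:,2]+z0]
def hull(c,n,p,z0=0): return cv2.convexHull(w2px(c,pts(n,p,z0)).astype(np.float32)).reshape(-1,2)
def fit(c,n,mask,p0,z0=0):
    cn=max(cv2.findContours(mask,cv2.RETR_EXTERNAL,cv2.CHAIN_APPROX_NONE)[0],key=cv2.contourArea)
    hm=cv2.convexHull(cn).astype(np.float32)
    S=8; x0=hm.reshape(-1,2).min(0)-15; sz=tuple(int(v) for v in (np.ptp(hm.reshape(-1,2),axis=0)+30)*S)
    big=cv2.resize(cv2.drawContours(np.zeros(mask.shape,np.uint8),[hm.astype(int)],-1,255,-1)[int(x0[1]):int(x0[1])+sz[1]//S,int(x0[0]):int(x0[0])+sz[0]//S],None,fx=S,fy=S,interpolation=cv2.INTER_LINEAR)>127
    o=np.floor(x0)
    def cost(p):
        im=np.zeros(big.shape,np.uint8)
        cv2.fillPoly(im,[((hull(c,n,p,z0)-o+.5)*S).round().astype(np.int32)],1)
        return 1-(big&(im>0)).sum()/(big|(im>0)).sum()
    best=None
    for y in np.linspace(0,np.pi,6,endpoint=False):
        r=minimize(cost,[*p0,y],method='Nelder-Mead',options=dict(initial_simplex=[[*p0,y],[p0[0]+8,p0[1],y],[p0[0],p0[1]+8,y],[*p0,y+.3]],xatol=.05,fatol=1e-4))
        if best is None or r.fun<best.fun: best=r
    return best.x,1-best.fun
E
cat > run0.py <<'E'
from fit import *
c=load('top0');I=c['pixels'];hsv=cv2.cvtColor(I,cv2.COLOR_RGB2HSV)
seed=dict(pad=(321,253),base=(256,335),tray=(538,334),soap=(492,246),cover=(397,337))
out=cv2.resize(I,None,fx=4,fy=4,interpolation=cv2.INTER_CUBIC)
ims=[]
for n,(u,v) in seed.items():
    u,v=int(u*.64),int(v*.64)
    roi=np.zeros(I.shape[:2],np.uint8);roi[v-26:v+27,u-26:u+27]=255
    if n=='pad':m=(hsv[...,2]<50)
    elif n=='soap':m=(hsv[...,2]>140)&(hsv[...,1]<150)
    else:m=(hsv[...,1]<90)
    m=(m*roi).astype(np.uint8)
    k,lab,st,_=cv2.connectedComponentsWithStats(m)
    b=1+np.argmax(st[1:,4]);m=(lab==b).astype(np.uint8)*255
    p,f=fit(c,n,m,px2w(c,[(u,v)],10)[0][:2])
    print(n,p.round(2),round(np.hypot(*p[:2])),'iou',round(f,3))
    cv2.polylines(out,[((hull(c,n,p)+.5)*4).astype(int)],1,(0,255,0),1)
    ims.append(out[v*4-130:v*4+130,u*4-130:u*4+130])
ims.append(ims[0]*0)
g=np.vstack([np.hstack(ims[:3]),np.hstack(ims[3:])])
cv2.imwrite('pics/fit0.png',g[:,:,::-1])
E
python3 run0.py
```

```text
pad [642.38 173.32   2.99] 665 iou 0.849
base [465.41 301.04   3.19] 554 iou 0.956
tray [ 477.98 -284.86    3.61] 556 iou 0.868
soap [ 671.77 -177.48    1.58] 695 iou 0.119
cover [ 4.6638e+02  1.0530e+01 -2.2000e-01] 466 iou 0.948
```

View pics/fit0.png

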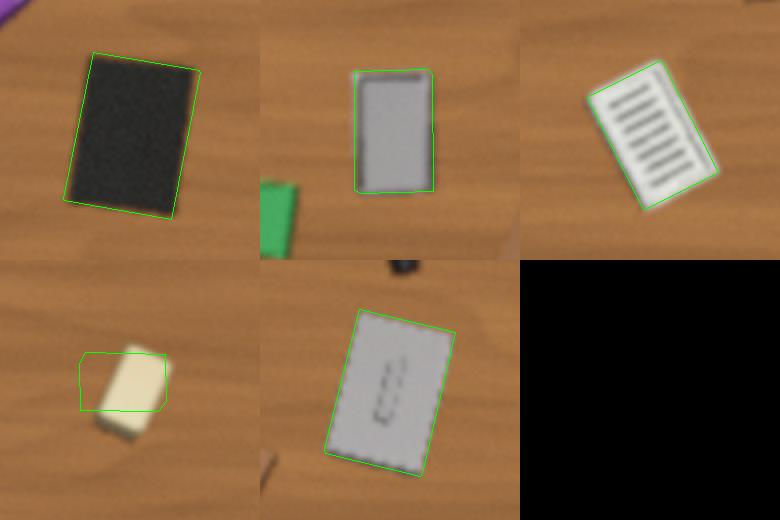

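```bash
sed -i "s/m=(hsv\[...,2\]>140)&(hsv\[...,1\]<150)/m=(hsv[...,1]<120)/; s/<50)/<65)/" run0.py
cat > plan.py <<'E'
from h import *
from scipy.spatial.transform import Rotation as Ro
def plan(x,y,z,jaw,verbose=True):
    s=arm.sense();R=Ro.from_quat(s['tool_rot']).as_matrix();p=np.array(s['tcp_pos'])
    a=np.arctan2(R[1,2],R[0,2]); d=R.T@(np.array([x,y,z])-p)/40
    r=(a-jaw+np.pi/2)%np.pi-np.pi/2
    print(f"t={s['t']:.2f} tcp={p.round(1)} jaw={a:.3f} tilt={np.degrees(np.arccos(-R[2,0])):.2f} w={s['width']:.1f} F={np.round(s['wrist_force'],1)} j1,j6={np.round(s['joint_positions'][[0,5]],2)}")
    print('units x,y,z',d.round(3),'len',np.linalg.norm(d).round(2),'roll deg',np.degrees(r).round(2))
E
python3 run0.py
python3 - <<'E'
from plan import *
c=load('top0');hsv=cv2.cvtColor(c['pixels'],cv2.COLOR_RGB2HSV)
print(hsv[157,305:325].tolist())
for n,p in dict(base=(465,301,150,3.19+np.pi/2),pad=(642,173,150,2.99+np.pi/2)).items(): print(n);plan(*p)
E
```

```text
pad [ 6.4301e+02  1.7471e+02 -1.1000e-01] 666 iou 0.904
base [465.41 301.04   3.19] 554 iou 0.956
tray [ 477.98 -284.86    3.61] 556 iou 0.868
soap [ 664.8  -186.99    2.73] 691 iou 0.903
cover [ 4.6638e+02  1.0530e+01 -2.2000e-01] 466 iou 0.948
[[14, 150, 156], [14, 145, 155], [16, 122, 157], [19, 78, 182], [22, 61, 213], [23, 55, 226], [23, 54, 228], [23, 55, 227], [23, 54, 228], [22, 55, 228], [23, 56, 228], [22, 56, 228], [22, 56, 228], [22, 57, 228], [22, 57, 227], [22, 62, 217], [19, 80, 194], [16, 121, 169], [14, 146, 161], [14, 147, 161]]
base
t=0.10 tcp=[ 146.9 -503.6  213.8] jaw=-1.287 tilt=0.07 w=85.3 F=[0.3 0.3 0.3] j1,j6=[-1.43  1.43]
units x,y,z [  1.617  13.265 -17.082] len 21.69 roll deg 13.49
pad
t=0.10 tcp=[ 146.9 -503.6  213.8] jaw=-1.287 tilt=0.07 w=85.3 F=[0.3 0.3 0.3] j1,j6=[-1.43  1.43]
units x,y,z [  1.612  16.617 -12.771] len 21.02 roll deg 24.95
```

Call:
move_arm --steps '[{"y":0.55,"z":-0.71,"gripper":1},{"y":0.55,"z":-0.71},{"y":0.55,"z":-0.71},{"y":0.55,"z":-0.71},{"y":0.55,"z":-0.71},{"y":0.55,"z":-0.71},{"y":0.55,"z":-0.71},{"y":0.55,"z":-0.71}]' --squeeze 50

```text
invalid input at $.steps[0]: expected keys x, y, z, roll, gripper
```

Call:
move_arm --steps '[{"y":0.55,"z":-0.71},{"y":0.55,"z":-0.71},{"y":0.55,"z":-0.71},{"y":0.55,"z":-0.71},{"y":0.55,"z":-0.71},{"y":0.55,"z":-0.71},{"y":0.55,"z":-0.71},{"y":0.55,"z":-0.71}]'

```text
invalid input at $.steps[0]: expected keys x, y, z, roll, gripper
```

Call:
move_arm --steps '[{"y":0.55,"z":-0.71},{"y":0.55,"z":-0.71},{"y":0.55,"z":-0.71},{"y":0.55,"z":-0.71},{"y":0.55,"z":-0.71},{"roll":6.75},{"roll":6.75},{}]'

```text
invalid input at $.steps[0]: expected keys x, y, z, roll, gripper
```

Run:
```python
from plan import *
plan(465.4,301,150,3.19+np.pi/2)
c=snap('wrist','w1');t=snap('top','top1')
R=cv2.Rodrigues(np.array(c['rvec']))[0];print(-R.T@np.array(c['tvec']).reshape(3),R[2])
```

```text
t=0.10 tcp=[ 146.9 -503.6  213.8] jaw=-1.287 tilt=0.07 w=85.3 F=[0.3 0.3 0.3] j1,j6=[-1.43  1.43]
units x,y,z [  1.617  13.275 -17.079] len 21.69 roll deg 13.49
[ 222.11589711 -482.63397501  372.84768523] [-0.29479253 -0.08471788 -0.95179843]
```

View pics/w1.png

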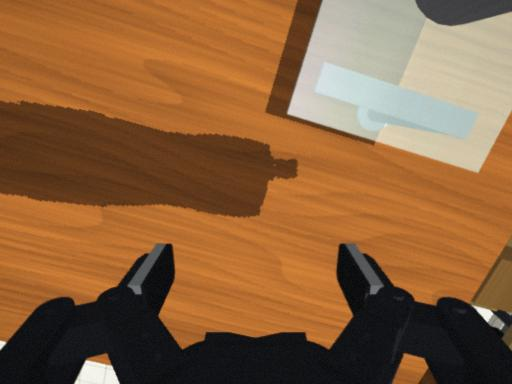

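The wrist view shows empty counter and the shelf to the upper right. The move rows were refused because every key is needed, so I'll resend them in full.

Call:
move_arm --steps '[{"x":0,"y":0.55,"z":-0.71,"roll":0,"gripper":1},{"x":0,"y":0.55,"z":-0.71,"roll":0,"gripper":1},{"x":0,"y":0.55,"z":-0.71,"roll":0,"gripper":1},{"x":0,"y":0.55,"z":-0.71,"roll":0,"gripper":1},{"x":0,"y":0.55,"z":-0.71,"roll":0,"gripper":1},{"x":0,"y":0.55,"z":-0.71,"roll":0,"gripper":1},{"x":0,"y":0.55,"z":-0.71,"roll":0,"gripper":1},{"x":0,"y":0.55,"z":-0.71,"roll":0,"gripper":1}]' --squeeze 50

```text
t: 0.87
tcp_pos: [252.4, -235.0, 214.3]
tool_rot: [0.424, 0.565, -0.424, 0.566]
wrist_force: [1.6, 0.3, -0.2]
width: 85.2
```

Call:
move_arm --steps '[{"x":0,"y":0.55,"z":-0.71,"roll":0,"gripper":1},{"x":0,"y":0.55,"z":-0.71,"roll":0,"gripper":1},{"x":0,"y":0.55,"z":-0.71,"roll":0,"gripper":1},{"x":0,"y":0.55,"z":-0.71,"roll":0,"gripper":1},{"x":0,"y":0.55,"z":-0.71,"roll":0,"gripper":1},{"x":0,"y":0.55,"z":-0.71,"roll":0,"gripper":1},{"x":0,"y":0.55,"z":-0.71,"roll":0,"gripper":1},{"x":0,"y":0.55,"z":-0.71,"roll":0,"gripper":1}]'

```text
t: 1.53
tcp_pos: [357.9, 32.7, 214.5]
tool_rot: [0.424, 0.566, -0.424, 0.566]
wrist_force: [1.3, -2.4, 0.3]
width: 85.7
```

Call:
move_arm --steps '[{"x":0,"y":0.55,"z":-0.71,"roll":0,"gripper":1},{"x":0,"y":0.55,"z":-0.71,"roll":0,"gripper":1},{"x":0,"y":0.55,"z":-0.71,"roll":0,"gripper":1},{"x":0,"y":0.55,"z":-0.71,"roll":0,"gripper":1},{"x":0,"y":0.55,"z":-0.71,"roll":0,"gripper":1},{"x":0,"y":0,"z":0,"roll":6.75,"gripper":1},{"x":0,"y":0,"z":0,"roll":6.75,"gripper":1},{"x":0,"y":0,"z":0,"roll":0,"gripper":1}]'

```text
t: 2.2
tcp_pos: [432.8, 140.4, 213.9]
tool_rot: [0.48, 0.542, -0.46, 0.514]
wrist_force: [0.5, -1.4, -0.2]
width: 85.5
```

Run:
```python
from plan import *
plan(465.4,301,150,3.19+np.pi/2)
c=snap('wrist','w1')
```

```text
t=2.20 tcp=[432.8 140.4 213.9] jaw=-1.454 tilt=2.80 w=85.5 F=[ 0.5 -1.4 -0.2] j1,j6=[0.12 3.14]
units x,y,z [ 1.778  1.285 -3.811] len 4.4 roll deg 3.9
```

Joint 6 reached its limit at 3.14, so I'll turn the grasp half a turn the other way. In general jaw = π/2 + j1 − j6.

Call:
move_arm --steps '[{"x":0,"y":0,"z":0,"roll":-7,"gripper":1},{"x":0,"y":0,"z":0,"roll":-7,"gripper":1},{"x":0,"y":0,"z":0,"roll":-7,"gripper":1},{"x":0,"y":0,"z":0,"roll":-7,"gripper":1},{"x":0,"y":0,"z":0,"roll":-7,"gripper":1},{"x":0,"y":0,"z":0,"roll":-7,"gripper":1},{"x":0,"y":0,"z":0,"roll":-7,"gripper":1},{"x":0,"y":0,"z":0,"roll":-7,"gripper":1}]'

```text
t: 2.92
tcp_pos: [432.3, 142.6, 214.4]
tool_rot: [0.179, 0.695, -0.147, 0.681]
wrist_force: [-0.1, 0.1, 0.7]
width: 85.6
```

Call:
move_arm --steps '[{"x":0,"y":0,"z":0,"roll":-7,"gripper":1},{"x":0,"y":0,"z":0,"roll":-7,"gripper":1},{"x":0,"y":0,"z":0,"roll":-7,"gripper":1},{"x":0,"y":0,"z":0,"roll":-7,"gripper":1},{"x":0,"y":0,"z":0,"roll":-7,"gripper":1},{"x":0,"y":0,"z":0,"roll":-7,"gripper":1},{"x":0,"y":0,"z":0,"roll":-7,"gripper":1},{"x":0,"y":0,"z":0,"roll":-7,"gripper":1}]'

```text
t: 3.58
tcp_pos: [432.3, 142.6, 214.4]
tool_rot: [-0.161, 0.683, 0.196, 0.685]
wrist_force: [-1.2, 0.9, -0.5]
width: 85.5
```

Call:
move_arm --steps '[{"x":0,"y":0,"z":0,"roll":-7,"gripper":1},{"x":0,"y":0,"z":0,"roll":-7,"gripper":1},{"x":0,"y":0,"z":0,"roll":-7,"gripper":1},{"x":0,"y":0,"z":0,"roll":-7,"gripper":1},{"x":0,"y":0,"z":0,"roll":-7,"gripper":1},{"x":0,"y":0,"z":0,"roll":-7,"gripper":1},{"x":0,"y":0,"z":0,"roll":-7,"gripper":1},{"x":0,"y":0,"z":0,"roll":-7,"gripper":1}]'

```text
t: 4.25
tcp_pos: [432.3, 142.6, 214.4]
tool_rot: [-0.464, 0.511, 0.494, 0.529]
wrist_force: [0.8, 0.3, -0.2]
width: 84.8
```

Run:
```python
from plan import *
plan(465.4,301,150,3.19+np.pi/2)
print(arm.sense()['joint_positions'].round(3))
```

```text
t=4.25 tcp=[432.3 142.6 214.4] jaw=1.488 tilt=2.82 w=84.8 F=[ 0.8  0.3 -0.2] j1,j6=[0.12 0.2 ]
units x,y,z [ 1.791 -0.523  3.934] len 4.35 roll deg -7.49
[ 0.12   0.156 -0.33   1.089  0.049  0.202]
```

Call:
move_arm --steps '[{"x":0,"y":0,"z":0,"roll":-7.1,"gripper":1},{"x":0,"y":0,"z":0,"roll":-7.1,"gripper":1},{"x":0,"y":0,"z":0,"roll":-7.1,"gripper":1},{"x":0,"y":0,"z":0,"roll":-7.1,"gripper":1},{"x":0,"y":0,"z":0,"roll":-7.1,"gripper":1},{"x":0,"y":0,"z":0,"roll":-7.1,"gripper":1},{"x":0,"y":0,"z":0,"roll":-7.1,"gripper":1},{"x":0,"y":0,"z":0,"roll":-7.1,"gripper":1}]'

```text
t: 4.92
tcp_pos: [432.3, 142.6, 214.4]
tool_rot: [-0.66, 0.214, 0.677, 0.245]
wrist_force: [0.8, 0.5, 0.1]
width: 85.5
```

Call:
move_arm --steps '[{"x":0,"y":0,"z":0,"roll":-7.1,"gripper":1},{"x":0,"y":0,"z":0,"roll":-7.1,"gripper":1},{"x":0,"y":0,"z":0,"roll":-7.1,"gripper":1},{"x":0,"y":0,"z":0,"roll":-7.1,"gripper":1},{"x":0,"y":0,"z":0,"roll":-7.1,"gripper":1},{"x":0,"y":0,"z":0,"roll":-7.1,"gripper":1},{"x":0,"y":0,"z":0,"roll":-7.1,"gripper":1},{"x":0,"y":0,"z":0,"roll":-7.1,"gripper":1}]'

```text
t: 5.58
tcp_pos: [432.3, 142.6, 214.4]
tool_rot: [-0.697, -0.134, 0.698, -0.099]
wrist_force: [0.1, -0.2, -0.8]
width: 85.1
```

Call:
move_arm --steps '[{"x":0,"y":0,"z":0,"roll":-7.1,"gripper":1},{"x":0,"y":0,"z":0,"roll":-7.1,"gripper":1},{"x":0,"y":0,"z":0,"roll":-7.1,"gripper":1},{"x":0,"y":0,"z":0,"roll":-7.1,"gripper":1},{"x":0,"y":0,"z":0,"roll":-7.1,"gripper":1},{"x":0,"y":0,"z":0,"roll":-7.1,"gripper":1},{"x":0,"y":0,"z":0,"roll":-7.1,"gripper":1},{"x":0,"y":0,"z":0,"roll":-7.1,"gripper":1}]'

```text
t: 6.25
tcp_pos: [432.3, 142.6, 214.4]
tool_rot: [0.566, 0.449, -0.55, 0.418]
wrist_force: [-0.2, 0.8, 0.1]
width: 85.7
```

Call:
move_arm --steps '[{"x":0,"y":0,"z":0,"roll":-7.1,"gripper":1},{"x":0,"y":0,"z":0,"roll":-7.1,"gripper":1},{"x":0,"y":0,"z":0,"roll":-7.1,"gripper":1},{"x":0,"y":0,"z":0,"roll":-3,"gripper":1},{"x":0,"y":0,"z":0,"roll":0,"gripper":1}]'

```text
t: 6.67
tcp_pos: [430.3, 155.1, 214.4]
tool_rot: [0.468, 0.548, -0.451, 0.526]
wrist_force: [-0.8, 0.7, 0.0]
width: 85.2
```

```bash
cat >> plan.py <<'E'
def lean():
    s=arm.sense();print('lean',Ro.from_quat(s['tool_rot']).as_matrix()[:,0].round(4),'j',s['joint_positions'].round(3),s['t'].__round__(2))
E
python3 - <<'E'
from plan import *
plan(465.4,301,150,3.19+np.pi/2);lean()
E
```

```text
t=6.67 tcp=[430.3 155.1 214.4] jaw=-1.416 tilt=2.25 w=85.2 F=[-0.8  0.7  0. ] j1,j6=[ 0.16 -3.14]
units x,y,z [ 1.742  1.434 -3.401] len 4.08 roll deg 6.12
lean [-0.0074  0.0385 -0.9992] j [ 0.156  0.159 -0.326  1.087  0.039 -3.141] 6.67
```

Call:
move_arm --steps '[{"x":0,"y":0,"z":0.5,"roll":-7,"gripper":1},{"x":0,"y":0,"z":0.5,"roll":-7,"gripper":1},{"x":0,"y":0,"z":0,"roll":0,"gripper":1}]'

```text
t: 6.92
tcp_pos: [416.4, 194.4, 213.4]
tool_rot: [0.413, 0.56, -0.426, 0.578]
wrist_force: [-0.2, 0.1, 0.3]
width: 85.3
```

Run:
```python
from plan import *
plan(465.4,301,150,3.19+np.pi/2);lean()
```

```text
t=6.92 tcp=[416.4 194.4 213.4] jaw=-1.270 tilt=1.80 w=85.3 F=[-0.2  0.1  0.3] j1,j6=[ 0.3  -3.14]
units x,y,z [ 1.52   1.956 -2.233] len 3.34 roll deg 14.43
lean [ 0.0109 -0.0295 -0.9995] j [ 0.301  0.169 -0.316  1.084 -0.031 -3.141] 6.92
```

Call:
move_arm --steps '[{"x":0.1,"y":0.49,"z":-0.56,"roll":0,"gripper":1},{"x":0.1,"y":0.49,"z":-0.56,"roll":0,"gripper":1},{"x":0.1,"y":0.49,"z":-0.56,"roll":0,"gripper":1},{"x":0.1,"y":0.49,"z":-0.56,"roll":0,"gripper":1},{"x":0,"y":0,"z":0,"roll":7.1,"gripper":1},{"x":0,"y":0,"z":0,"roll":7.1,"gripper":1},{"x":0,"y":0,"z":0,"roll":0,"gripper":1}]'

```text
t: 7.5
tcp_pos: [466.9, 299.8, 194.3]
tool_rot: [0.485, 0.5, -0.495, 0.52]
wrist_force: [0.3, -0.0, -0.1]
width: 85.0
```

```bash
cat > ov.py <<'E'
from plan import *
from fit import hull
import sys
def ov(cam,name,items):
    c=snap(cam,name);o=cv2.resize(c['pixels'],None,fx=1.5,fy=1.5)
    for n,p,z in items:cv2.polylines(o,[((hull(c,n,p,z)+.5)*1.5).astype(int)],1,(0,255,0),1)
    cv2.imwrite(f'pics/{name}.png',o[:,:,::-1])
E
python3 - <<'E'
from ov import *
plan(465.4,301,22,3.19+np.pi/2);lean()
ov('wrist','w2',[('base',(465.4,301,3.19),0),('pad',(643,174.5,-.13),0)])
E
```

```text
t=7.50 tcp=[466.9 299.8 194.3] jaw=-1.531 tilt=1.77 w=85.0 F=[ 0.3 -0.  -0.1] j1,j6=[ 0.46 -2.72]
units x,y,z [ 4.305 -0.075 -0.159] len 4.31 roll deg -0.48
lean [ 0.0099 -0.0293 -0.9995] j [ 0.458  0.365 -0.101  1.109 -0.031 -2.724] 7.5
```

View pics/w2.png

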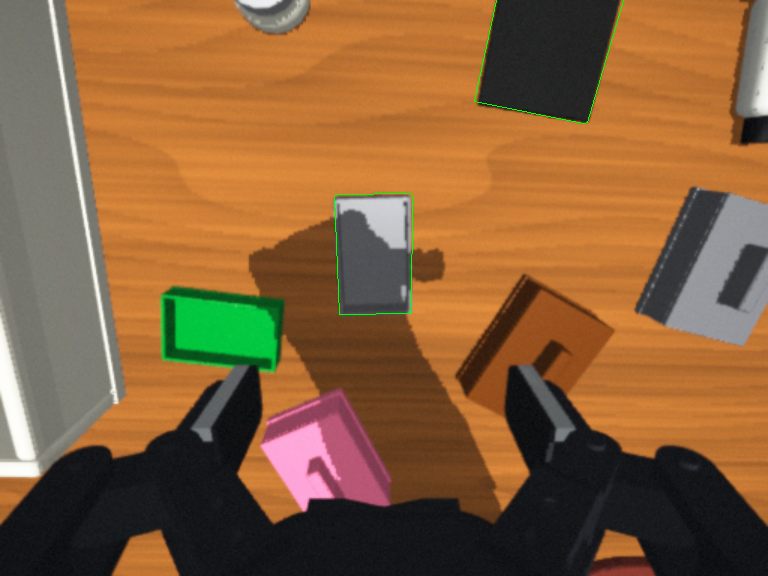

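The fits land on the grey base (centre about (375,254) px) and on the pad, so I'll descend and grip.

Call:
move_arm --steps '[{"x":0.7,"y":-0.02,"z":-0.03,"roll":0,"gripper":1},{"x":0.7,"y":-0.02,"z":-0.03,"roll":0,"gripper":1},{"x":0.7,"y":-0.02,"z":-0.03,"roll":0,"gripper":1},{"x":0.7,"y":-0.02,"z":-0.03,"roll":0,"gripper":1},{"x":0.7,"y":0,"z":-0.03,"roll":0,"gripper":1},{"x":0.5,"y":0,"z":0,"roll":0,"gripper":1},{"x":0.26,"y":0,"z":0,"roll":0,"gripper":1},{"x":0,"y":0,"z":0,"roll":0,"gripper":0}]'

```text
t: 8.22
tcp_pos: [464.0, 299.5, 22.6]
tool_rot: [0.482, 0.502, -0.494, 0.521]
wrist_force: [-0.5, -0.5, -0.0]
width: 75.4
```

Call:
move_arm --steps '[{"x":0,"y":0,"z":0,"roll":0,"gripper":-1},{"x":0,"y":0,"z":0,"roll":0,"gripper":-1},{"x":0,"y":0,"z":0,"roll":0,"gripper":-1},{"x":0,"y":0,"z":0,"roll":0,"gripper":-1},{"x":0,"y":0,"z":0,"roll":0,"gripper":-1},{"x":0,"y":0,"z":0,"roll":0,"gripper":-1}]'

```text
t: 8.72
tcp_pos: [465.7, 300.8, 24.9]
tool_rot: [0.484, 0.501, -0.493, 0.521]
wrist_force: [-0.1, 0.3, -0.1]
width: 0.6
```

Run:
```python
from plan import *
plan(643,174.5,80,-.13-np.pi/2)
```

```text
t=8.72 tcp=[465.7 300.8  24.9] jaw=-1.525 tilt=1.78 w=0.6 F=[-0.1  0.3 -0.1] j1,j6=[ 0.46 -2.73]
units x,y,z [-1.235  4.296  3.397] len 5.61 roll deg 10.07
```

Run:
```python
from ov import *
ov('side','s2',[('base',(465.4,301,3.19),0)])
im=cv2.imread('pics/s2.png');a=im[180:480,150:450]
c=snap('wrist','w3')['pixels'][:,:,::-1]
cv2.imwrite('pics/s2c.png',np.hstack([cv2.resize(a,(384,384)),c[:, 64:464]]))
s=arm.sense()
print(w2px(load('s2'),[s['tcp_pos']])*1.5)
```

```text
[[286.66871123 391.52769725]]
```

View pics/s2c.png

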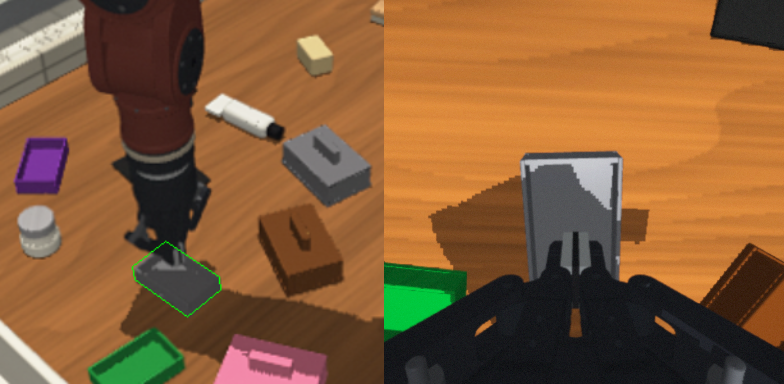

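The jaws closed to 0.6 mm. The tips are now together inside the dish, which hasn't moved (wrist crop about (573,240)), so the partly open pads stood too high. I'll lift, open less and go lower.

Call:
move_arm --steps '[{"x":-0.6,"y":0,"z":0,"roll":0,"gripper":-1},{"x":-0.6,"y":0,"z":0,"roll":0,"gripper":0.7},{"x":0,"y":0,"z":0,"roll":0,"gripper":0.7},{"x":0,"y":0,"z":0,"roll":0,"gripper":0.7},{"x":0,"y":0,"z":0,"roll":0,"gripper":0.7},{"x":0,"y":0,"z":0,"roll":0,"gripper":0.7}]'

```text
t: 9.32
tcp_pos: [464.2, 301.7, 71.4]
tool_rot: [0.483, 0.502, -0.494, 0.521]
wrist_force: [-0.6, 0.3, 0.1]
width: 60.5
```

Run:
```python
from ov import *
plan(465.4,301,14,3.19+np.pi/2)
ov('wrist','w4',[('base',(465.4,301,3.19),0)])
ov('side','s4',[('base',(465.4,301,3.19),0)])
im=cv2.imread('pics/s4.png');a=im[260:500,180:420]
cv2.imwrite('pics/s4c.png',np.hstack([cv2.resize(a,(384,384)),cv2.imread('pics/w4.png')[100:484, 200:600]]))
```

```text
t=9.32 tcp=[464.2 301.7  71.4] jaw=-1.525 tilt=1.79 w=60.5 F=[-0.6  0.3  0.1] j1,j6=[ 0.46 -2.72]
units x,y,z [ 1.435  0.017 -0.024] len 1.44 roll deg -0.16
```

View pics/s4c.png

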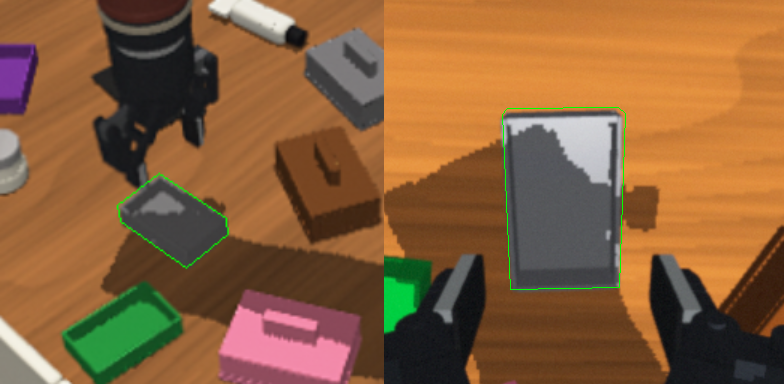

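Call:
move_arm --steps '[{"x":0,"y":0,"z":0,"roll":0,"gripper":0.8},{"x":0.3,"y":0,"z":0,"roll":0,"gripper":0.8},{"x":0.3,"y":0,"z":-0.02,"roll":0,"gripper":0.8},{"x":0.3,"y":0,"z":0,"roll":0,"gripper":0.8},{"x":0.3,"y":0,"z":0,"roll":0,"gripper":0.8},{"x":0.1,"y":0,"z":0,"roll":0,"gripper":0.8},{"x":0,"y":0,"z":0,"roll":0,"gripper":0.8}]'

```text
t: 10.0
tcp_pos: [464.5, 300.8, 19.1]
tool_rot: [0.483, 0.502, -0.494, 0.521]
wrist_force: [0.1, -0.5, 0.2]
width: 77.2
```

Run:
```python
from ov import *
plan(465.4,301,14,3.19+np.pi/2)
ov('wrist','w5',[])
ov('side','s5',[])
im=cv2.imread('pics/s5.png');a=im[260:500,180:420]
cv2.imwrite('pics/s5c.png',np.hstack([cv2.resize(a,(384,384)),cv2.imread('pics/w5.png')[100:484, 200:600]]))
```

```text
t=10.00 tcp=[464.5 300.8  19.1] jaw=-1.525 tilt=1.80 w=77.2 F=[ 0.1 -0.5  0.2] j1,j6=[ 0.46 -2.73]
units x,y,z [ 0.128  0.022 -0.007] len 0.13 roll deg -0.17
```

View pics/s5c.png

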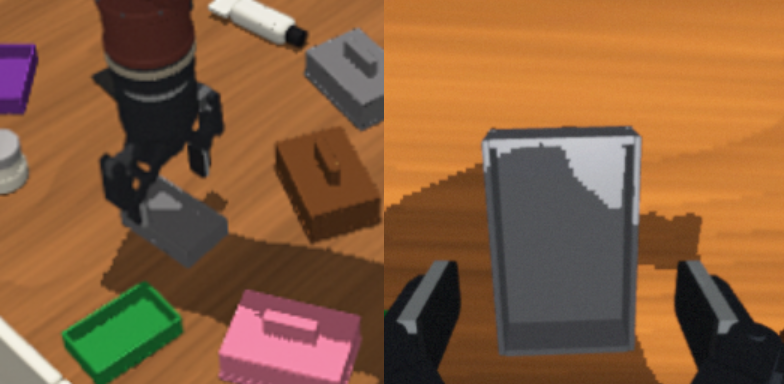

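The fingers now straddle the base (crop (440,265) and (690,265)). I'll go 4 mm lower and close.

Call:
move_arm --steps '[{"x":0.1,"y":0,"z":0,"roll":0,"gripper":0.8},{"x":0,"y":0,"z":0,"roll":0,"gripper":0.5},{"x":0,"y":0,"z":0,"roll":0,"gripper":0.2},{"x":0,"y":0,"z":0,"roll":0,"gripper":-1},{"x":0,"y":0,"z":0,"roll":0,"gripper":-1},{"x":0,"y":0,"z":0,"roll":0,"gripper":-1}]'

```text
t: 10.6
tcp_pos: [465.5, 301.3, 16.5]
tool_rot: [0.484, 0.501, -0.493, 0.521]
wrist_force: [-0.2, 0.0, 1.1]
width: 15.9
```

Run:
```python
from plan import *
plan(643,174.5,80,-.13-np.pi/2)
```

```text
t=10.60 tcp=[465.5 301.3  16.5] jaw=-1.525 tilt=1.78 w=15.9 F=[-0.2  0.   1.1] j1,j6=[ 0.46 -2.73]
units x,y,z [-1.446  4.303  3.413] len 5.68 roll deg 10.06
```

Run:
```python
from ov import *
ov('wrist','w6',[])
ov('side','s6',[])
ov('top','t6',[])
f=lambda n,y,x,h,w:cv2.resize(cv2.imread(f'pics/{n}.png')[y:y+h,x:x+w],(390,390))
c=load('s6');p=arm.sense()['tcp_pos'];print(w2px(c,[p])*1.5)
cv2.imwrite('pics/s6c.png',np.hstack([f('s6',300,200,160,160),f('w6',184,192,384,384)]))
```

```text
[[286.80912828 395.07587269]]
```

View pics/s6c.png

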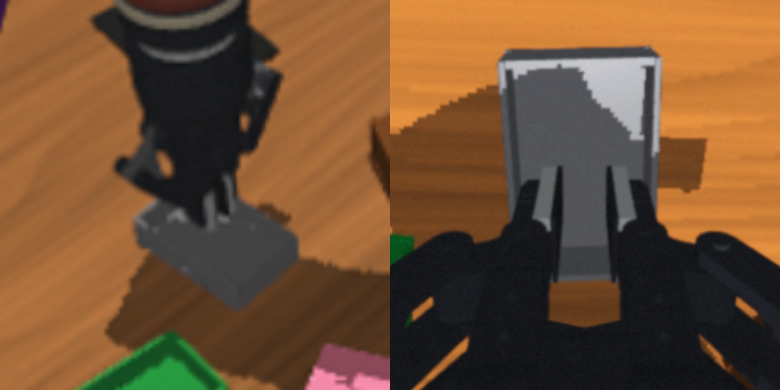

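Run:
```python
from plan import *
c=load('w5')
L=(182.7,241);Rr=(328.7,241)
for z in (0,5,10,15,20,30,40,50):
    P=px2w(c,[L,Rr],z);print(z,P.round(1).tolist(),np.linalg.norm(P[0]-P[1]).round(1))
R=cv2.Rodrigues(np.array(c['rvec']))[0];print('cam',-R.T@np.array(c['tvec']).reshape(3))
c=load('w6');g=lambda u,v:((u-390)*384/390+192, v*384/390+184)
L=np.array(g(556,168))/1.5;Rr=np.array(g(612,168))/1.5
for z in (0,5,10,20,30,40,50):
    P=px2w(c,[L,Rr],z);print(z,P.round(1).tolist(),np.linalg.norm(P[0]-P[1]).round(1))
```

```text
0 [[447.1, 349.2, 0.0], [450.1, 246.6, 0.0]] 102.7
5 [[449.8, 348.1, 5.0], [452.6, 248.3, 5.0]] 99.8
10 [[452.4, 346.9, 10.0], [455.2, 250.0, 10.0]] 96.9
15 [[455.0, 345.8, 15.0], [457.8, 251.8, 15.0]] 94.1
20 [[457.7, 344.6, 20.0], [460.3, 253.5, 20.0]] 91.2
30 [[462.9, 342.4, 30.0], [465.4, 256.9, 30.0]] 85.5
40 [[468.2, 340.1, 40.0], [470.5, 260.4, 40.0]] 79.7
50 [[473.5, 337.8, 50.0], [475.6, 263.9, 50.0]] 74.0
cam [541.2705997  308.35814448 178.64834092]
0 [[456.9, 312.1, 0.0], [457.7, 286.9, 0.0]] 25.2
5 [[459.3, 312.0, 5.0], [460.0, 287.5, 5.0]] 24.5
10 [[461.7, 311.9, 10.0], [462.4, 288.1, 10.0]] 23.8
20 [[466.5, 311.7, 20.0], [467.2, 289.4, 20.0]] 22.3
30 [[471.4, 311.5, 30.0], [472.0, 290.6, 30.0]] 20.9
40 [[476.2, 311.3, 40.0], [476.8, 291.8, 40.0]] 19.5
50 [[481.0, 311.1, 50.0], [481.6, 293.1, 50.0]] 18.1
```

Run:
```python
from plan import *
print(arm.nose_length,arm.sense()['width'],[a for a in dir(arm) if a[0]!='_'])
c=load('s6')
for z in (0,10,20,30,40,50):
    q=(w2px(c,[(465,310,z),(465,292,z),(476,310,z),(476,292,z)])*1.5-[200,300])*390/160;print(z,q.round().tolist())
im=cv2.resize(c['pixels'][210:280,160:230],(770,770),interpolation=cv2.INTER_CUBIC)[:600]
cv2.imwrite('pics/z6.png',im[:,:,::-1])
```

```text
19.0 -0.04530791482524643 ['Unreachable', 'camera', 'close_job', 'nose_length', 'sense']
0 [[204.0, 255.0], [224.0, 241.0], [193.0, 247.0], [213.0, 233.0]]
10 [[203.0, 246.0], [223.0, 231.0], [192.0, 237.0], [212.0, 223.0]]
20 [[202.0, 236.0], [222.0, 221.0], [191.0, 227.0], [211.0, 213.0]]
30 [[201.0, 226.0], [221.0, 211.0], [190.0, 217.0], [210.0, 203.0]]
40 [[200.0, 215.0], [220.0, 201.0], [188.0, 207.0], [209.0, 192.0]]
50 [[198.0, 205.0], [219.0, 190.0], [187.0, 197.0], [207.0, 182.0]]
```

View pics/z6.png

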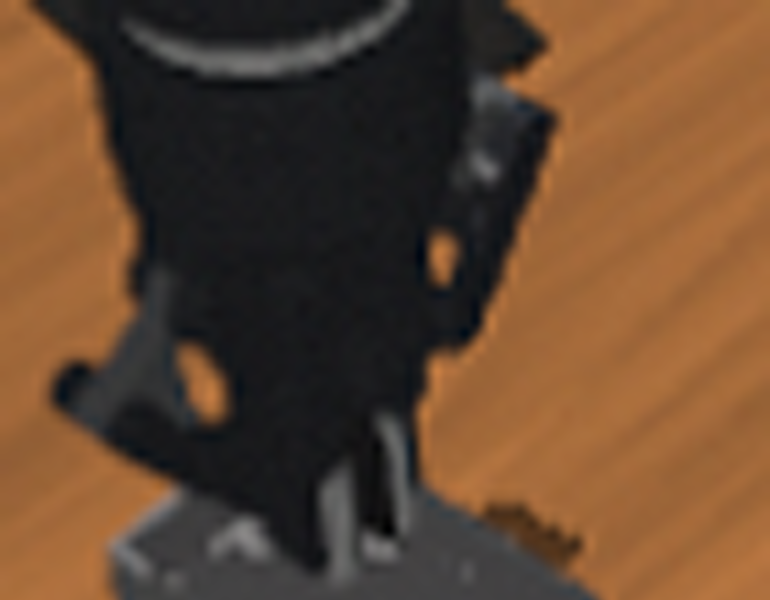

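Both cameras put the fingertips about 34 mm higher than the reported TCP implies (tip z ≈ reported z + 15 shut, + 25 open). XY agrees. I'll use this measured offset and go lower, watching the force.

Call:
move_arm --steps '[{"x":-0.5,"y":0,"z":0,"roll":0,"gripper":-1},{"x":-0.5,"y":0,"z":0,"roll":0,"gripper":0.8},{"x":0,"y":0,"z":0,"roll":0,"gripper":0.8},{"x":0,"y":0,"z":0,"roll":0,"gripper":0.8},{"x":0,"y":0,"z":0,"roll":0,"gripper":0.8},{"x":0,"y":0,"z":0,"roll":0,"gripper":0.8},{"x":0.5,"y":0,"z":0,"roll":0,"gripper":0.8},{"x":0.5,"y":0,"z":0,"roll":0,"gripper":0.8}]'

```text
t: 11.42
tcp_pos: [466.0, 301.5, 15.9]
tool_rot: [0.484, 0.501, -0.493, 0.521]
wrist_force: [-0.3, -0.1, -0.7]
width: 77.1
```

Call:
move_arm --steps '[{"x":0.2,"y":0,"z":0,"roll":0,"gripper":0.8},{"x":0.2,"y":0,"z":0,"roll":0,"gripper":0.8},{"x":0.15,"y":0,"z":0,"roll":0,"gripper":0.8},{"x":0.1,"y":0,"z":0,"roll":0,"gripper":0.8},{"x":0,"y":0,"z":0,"roll":0,"gripper":0.8}]'

```text
t: 11.83
tcp_pos: [465.6, 300.3, -10.1]
tool_rot: [0.483, 0.501, -0.493, 0.521]
wrist_force: [-0.4, 0.2, 0.9]
width: 76.8
```

Run:
```python
from ov import *
plan(465.4,301,-13,3.19+np.pi/2)
ov('wrist','w7',[]);ov('side','s7',[])
f=lambda n,y,x,h,w:cv2.resize(cv2.imread(f'pics/{n}.png')[y:y+h,x:x+w],(390,390))
cv2.imwrite('pics/s7c.png',np.hstack([f('s7',300,200,160,160),f('w7',184,192,384,384)]))
```

```text
t=11.83 tcp=[465.6 300.3 -10.1] jaw=-1.525 tilt=1.79 w=76.8 F=[-0.4  0.2  0.9] j1,j6=[ 0.46 -2.73]
units x,y,z [ 0.071 -0.004 -0.019] len 0.07 roll deg -0.17
```

View pics/s7c.png

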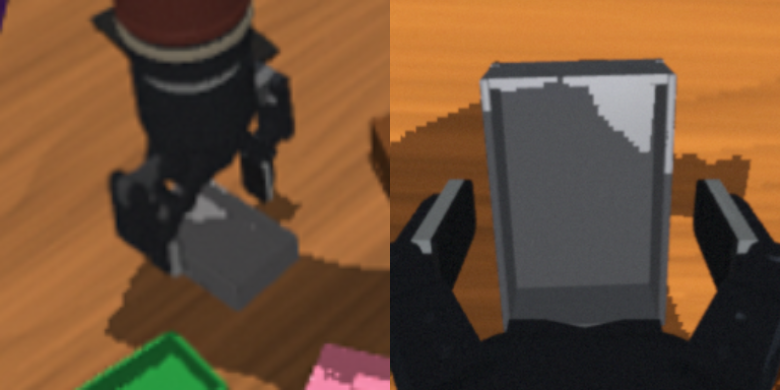

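A reported z of -10 with no contact confirms the offset, and the fingers now flank the walls (right crop (465,185) and (705,185)). I'll close, then lift.

Call:
move_arm --steps '[{"x":0.05,"y":0,"z":0,"roll":0,"gripper":0.8},{"x":0,"y":0,"z":0,"roll":0,"gripper":0.4},{"x":0,"y":0,"z":0,"roll":0,"gripper":0},{"x":0,"y":0,"z":0,"roll":0,"gripper":-1},{"x":0,"y":0,"z":0,"roll":0,"gripper":-1},{"x":0,"y":0,"z":0,"roll":0,"gripper":-1}]'

```text
t: 12.43
tcp_pos: [466.0, 300.5, -10.9]
tool_rot: [0.484, 0.501, -0.493, 0.521]
wrist_force: [-1.4, -0.5, 5.4]
width: 58.8
```

Run:
```python
from plan import *
plan(643,174.5,50,-.13-np.pi/2)
```

```text
t=12.43 tcp=[466.  300.5 -10.9] jaw=-1.525 tilt=1.78 w=58.8 F=[-1.4 -0.5  5.4] j1,j6=[ 0.46 -2.73]
units x,y,z [-1.379  4.29   3.393] len 5.64 roll deg 10.06
```

Call:
move_arm --steps '[{"x":-0.4,"y":0,"z":0,"roll":0,"gripper":-1},{"x":-0.5,"y":0,"z":0,"roll":0,"gripper":-1},{"x":-0.48,"y":0.2,"z":0.16,"roll":0,"gripper":-1},{"x":0,"y":0.5,"z":0.4,"roll":0,"gripper":-1},{"x":0,"y":0.6,"z":0.48,"roll":0,"gripper":-1},{"x":0,"y":0.6,"z":0.48,"roll":0,"gripper":-1},{"x":0,"y":0.6,"z":0.48,"roll":0,"gripper":-1},{"x":0,"y":0.6,"z":0.48,"roll":0,"gripper":-1}]'

```text
t: 13.1
tcp_pos: [594.6, 207.7, 48.0]
tool_rot: [0.484, 0.501, -0.493, 0.521]
wrist_force: [0.7, 0.8, -1.6]
width: 58.6
```

Call:
move_arm --steps '[{"x":0,"y":0.6,"z":0.48,"roll":0,"gripper":-1},{"x":0,"y":0.4,"z":0.3,"roll":0,"gripper":-1},{"x":0,"y":0.2,"z":0.14,"roll":0,"gripper":-1},{"x":0,"y":0,"z":0,"roll":5,"gripper":-1},{"x":0,"y":0,"z":0,"roll":5,"gripper":-1},{"x":0,"y":0,"z":0,"roll":0,"gripper":-1}]'

```text
t: 13.6
tcp_pos: [642.5, 174.4, 49.0]
tool_rot: [-0.528, -0.456, 0.536, -0.476]
wrist_force: [-0.2, 0.4, -0.6]
width: 58.3
```

```bash
cat > padfit.py <<'E'
from fit import *
# fit the pad by the top camera mask with mild threshold; and refine from wrist image w2 dark region corners
c=load('top0');I=c['pixels'];hsv=cv2.cvtColor(I,cv2.COLOR_RGB2HSV)
for th in(70,85,100):
    m=(hsv[...,2]<th).astype(np.uint8);roi=m*0;roi[135:188,180:232]=1;m=m*roi
    k,lab,st,_=cv2.connectedComponentsWithStats(m);b=1+np.argmax(st[1:,4]);m=(lab==b).astype(np.uint8)*255
    p,f=fit(c,'pad',m,(643,174));print(th,p.round(2),round(f,3))
E
python3 padfit.py
python3 - <<'E'
from plan import *
plan(643,174.5,-4,-.13-np.pi/2)
E
```

```text
70 [ 6.4261e+02  1.7425e+02 -9.0000e-02] 0.922
85 [ 6.4281e+02  1.7372e+02 -1.0000e-01] 0.955
100 [ 6.4274e+02  1.7381e+02 -9.0000e-02] 0.966
t=13.60 tcp=[642.5 174.4  49. ] jaw=-1.704 tilt=1.76 w=58.3 F=[-0.2  0.4 -0.6] j1,j6=[ 0.17 -2.84]
units x,y,z [ 1.324 -0.006 -0.041] len 1.32 roll deg -0.16
```

Call:
move_arm --steps '[{"x":0.4,"y":0,"z":0,"roll":-0.8,"gripper":-1},{"x":0.4,"y":0,"z":-0.02,"roll":0,"gripper":-1},{"x":0.3,"y":0,"z":-0.02,"roll":0,"gripper":-1},{"x":0.15,"y":0,"z":0,"roll":0,"gripper":-1},{"x":0.07,"y":0,"z":0,"roll":0,"gripper":-1},{"x":0,"y":0,"z":0,"roll":0,"gripper":-1}]'

```text
t: 14.1
tcp_pos: [643.4, 174.3, -3.9]
tool_rot: [-0.523, -0.461, 0.532, -0.481]
wrist_force: [0.5, 0.1, -1.7]
width: 58.4
```

Call:
move_arm --steps '[{"x":0,"y":0,"z":0,"roll":0,"gripper":0.8},{"x":0,"y":0,"z":0,"roll":0,"gripper":0.8},{"x":0,"y":0,"z":0,"roll":0,"gripper":0.8},{"x":0,"y":0,"z":0,"roll":0,"gripper":0.8},{"x":-0.5,"y":0,"z":0,"roll":0,"gripper":0.8},{"x":-0.8,"y":0,"z":0,"roll":0,"gripper":0.8},{"x":-0.9,"y":0,"z":0,"roll":0,"gripper":0.8},{"x":-0.9,"y":0,"z":0,"roll":0,"gripper":0.8}]'

```text
t: 14.77
tcp_pos: [642.1, 177.6, 121.7]
tool_rot: [-0.524, -0.46, 0.532, -0.481]
wrist_force: [0.9, 0.6, 0.5]
width: 76.9
```

Run:
```python
from ov import *
plan(478,-285,130,3.61+np.pi/2);lean()
ov('wrist','w8',[('base',(642.6,174.2,-.12),6),('pad',(642.8,174.2,-.12),0)])
```

```text
t=14.77 tcp=[642.1 177.6 121.7] jaw=-1.686 tilt=1.78 w=76.9 F=[0.9 0.6 0.5] j1,j6=[ 0.18 -2.85]
units x,y,z [ 0.088 -2.748 11.962] len 12.27 roll deg -33.43
lean [ 0.0102 -0.0292 -0.9995] j [ 0.176  0.615  0.114  1.065 -0.031 -2.851] 14.77
```

View pics/w8.png

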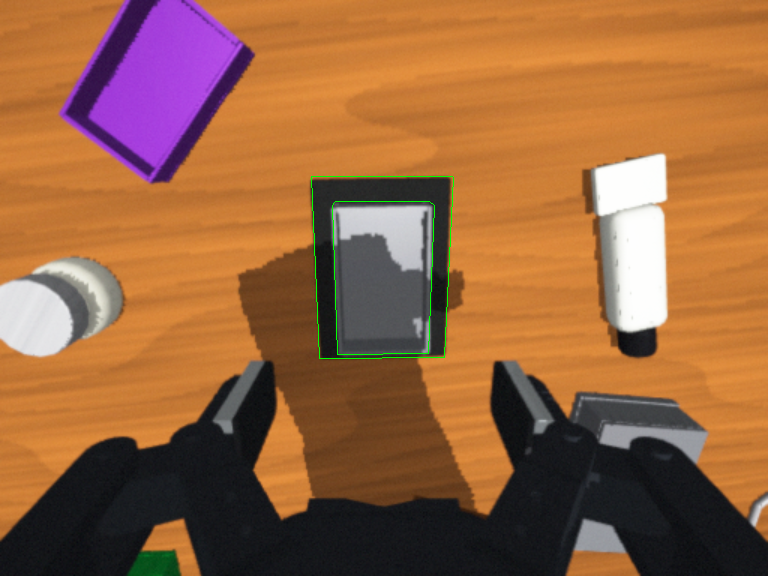

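The base sits centred on the pad, with its outline within about 2 mm. I took it as (642,174,-0.12). Next is the tray, starting with a +146.5° roll that keeps joint 6 inside its range.

Call:
move_arm --steps '[{"x":0,"y":0,"z":0,"roll":7,"gripper":0.9},{"x":0,"y":0,"z":0,"roll":7,"gripper":0.9},{"x":0,"y":0,"z":0,"roll":7,"gripper":0.9},{"x":0,"y":0,"z":0,"roll":7,"gripper":0.9},{"x":0,"y":0,"z":0,"roll":7,"gripper":0.9},{"x":0,"y":0,"z":0,"roll":7,"gripper":0.9},{"x":0,"y":0,"z":0,"roll":7,"gripper":0.9},{"x":0,"y":0,"z":0,"roll":7,"gripper":0.9}]'

```text
t: 15.48
tcp_pos: [642.7, 177.7, 120.4]
tool_rot: [0.689, 0.155, -0.686, 0.176]
wrist_force: [0.6, -0.7, 1.2]
width: 80.9
```

Call:
move_arm --steps '[{"x":0,"y":0,"z":0,"roll":7,"gripper":0.9},{"x":0,"y":0,"z":0,"roll":7,"gripper":0.9},{"x":0,"y":0,"z":0,"roll":7,"gripper":0.9},{"x":0,"y":0,"z":0,"roll":7,"gripper":0.9},{"x":0,"y":0,"z":0,"roll":7,"gripper":0.9},{"x":0,"y":0,"z":0,"roll":7,"gripper":0.9},{"x":0,"y":0,"z":0,"roll":7,"gripper":0.9},{"x":0,"y":0,"z":0,"roll":7,"gripper":0.9}]'

```text
t: 16.15
tcp_pos: [642.7, 177.7, 120.4]
tool_rot: [0.691, -0.186, -0.678, -0.168]
wrist_force: [-0.1, -0.6, -0.2]
width: 80.8
```

Call:
move_arm --steps '[{"x":0,"y":0,"z":0,"roll":7,"gripper":0.9},{"x":0,"y":0,"z":0,"roll":7,"gripper":0.9},{"x":0,"y":0,"z":0,"roll":7,"gripper":0.9},{"x":0,"y":0,"z":0,"roll":7,"gripper":0.9},{"x":0,"y":0,"z":0,"roll":6.5,"gripper":0.9},{"x":0,"y":0,"z":0,"roll":0,"gripper":0.9}]'

```text
t: 16.65
tcp_pos: [642.7, 177.7, 120.4]
tool_rot: [0.61, -0.378, -0.593, -0.365]
wrist_force: [-1.4, 0.0, 0.2]
width: 81.0
```

Run:
```python
from ov import *
plan(478,-285,130,3.61+np.pi/2)
ov('top','t8',[])
# colour/threshold variations of the tray fit and soap fit
from fit import *
c=load('top0');hsv=cv2.cvtColor(c['pixels'],cv2.COLOR_RGB2HSV)
for n,(u,v),p0 in(('tray',(344,214),(478,-285)),('soap',(315,157),(665,-187)),('cover',(254,215),(466,10)),):
  for th in (70,90,110,125):
    m=(hsv[...,1]<th).astype(np.uint8);roi=m*0;roi[v-26:v+27,u-26:u+27]=1;m*=roi
    m=cv2.morphologyEx(m,cv2.MORPH_CLOSE,np.ones((5,5),np.uint8))
    k,lab,st,_=cv2.connectedComponentsWithStats(m);b=1+np.argmax(st[1:,4]);m=(lab==b).astype(np.uint8)*255
    p,f=fit(c,n,m,p0);print(n,th,p.round(2),round(f,3))
```

```text
t=16.65 tcp=[642.7 177.7 120.4] jaw=2.035 tilt=1.79 w=81.0 F=[-1.4  0.   0.2] j1,j6=[ 0.18 -0.29]
units x,y,z [ 0.049  8.865 -8.5  ] len 12.28 roll deg -0.22
tray 70 [ 480.62 -284.21    0.49] 0.908
tray 90 [ 478.2  -284.09    3.63] 0.868
tray 110 [ 477.58 -284.91    3.6 ] 0.853
tray 125 [ 478.54 -283.76    3.63] 0.815
soap 70 [ 666.18 -187.53    2.66] 0.763
soap 90 [ 665.97 -187.02    2.73] 0.896
soap 110 [ 6.6482e+02 -1.8648e+02 -3.8000e-01] 0.904
soap 125 [ 6.6461e+02 -1.8598e+02 -3.6000e-01] 0.878
cover 70 [466.39  10.87   2.92] 0.966
cover 90 [466.58  10.85   2.92] 0.948
cover 110 [ 4.6633e+02  1.1030e+01 -2.2000e-01] 0.935
cover 125 [464.92  10.02   2.92] 0.91
```

Call:
move_arm --steps '[{"x":0,"y":0.5,"z":-0.48,"roll":0,"gripper":0.9},{"x":0,"y":0.63,"z":-0.61,"roll":0,"gripper":0.9},{"x":0,"y":0.63,"z":-0.61,"roll":0,"gripper":0.9},{"x":0,"y":0.63,"z":-0.61,"roll":0,"gripper":0.9},{"x":0,"y":0.63,"z":-0.61,"roll":0,"gripper":0.9},{"x":0,"y":0.63,"z":-0.61,"roll":0,"gripper":0.9},{"x":0,"y":0.63,"z":-0.61,"roll":0,"gripper":0.9},{"x":0,"y":0.63,"z":-0.61,"roll":0,"gripper":0.9}]'

```text
t: 17.37
tcp_pos: [552.8, -82.0, 127.1]
tool_rot: [0.612, -0.375, -0.595, -0.362]
wrist_force: [0.7, -1.0, 0.4]
width: 80.9
```

Call:
move_arm --steps '[{"x":0,"y":0.63,"z":-0.61,"roll":0,"gripper":0.9},{"x":0,"y":0.63,"z":-0.61,"roll":0,"gripper":0.9},{"x":0,"y":0.63,"z":-0.61,"roll":0,"gripper":0.9},{"x":0,"y":0.63,"z":-0.61,"roll":0,"gripper":0.9},{"x":0,"y":0.63,"z":-0.61,"roll":0,"gripper":0.9},{"x":0,"y":0.63,"z":-0.61,"roll":0,"gripper":0.9},{"x":0,"y":0.3,"z":-0.3,"roll":0,"gripper":0.9},{"x":0,"y":0,"z":0,"roll":0,"gripper":0.9}]'

```text
t: 18.03
tcp_pos: [478.6, -299.2, 132.6]
tool_rot: [0.612, -0.377, -0.594, -0.363]
wrist_force: [-0.9, 0.3, 0.5]
width: 81.2
```

Run:
```python
from ov import *
plan(478.5,-284.3,-12,3.62+np.pi/2);lean()
ov('wrist','w9',[('tray',(478.5,-284.3,3.62),0)])
```

```text
t=18.03 tcp=[ 478.6 -299.2  132.6] jaw=2.041 tilt=1.88 w=81.2 F=[-0.9  0.3  0.5] j1,j6=[-0.68 -1.15]
units x,y,z [ 3.6   -0.181  0.451] len 3.63 roll deg -0.47
lean [ 0.0114 -0.0308 -0.9995] j [-0.678  0.4   -0.218  0.924 -0.017 -1.148] 18.03
```

View pics/w9.png

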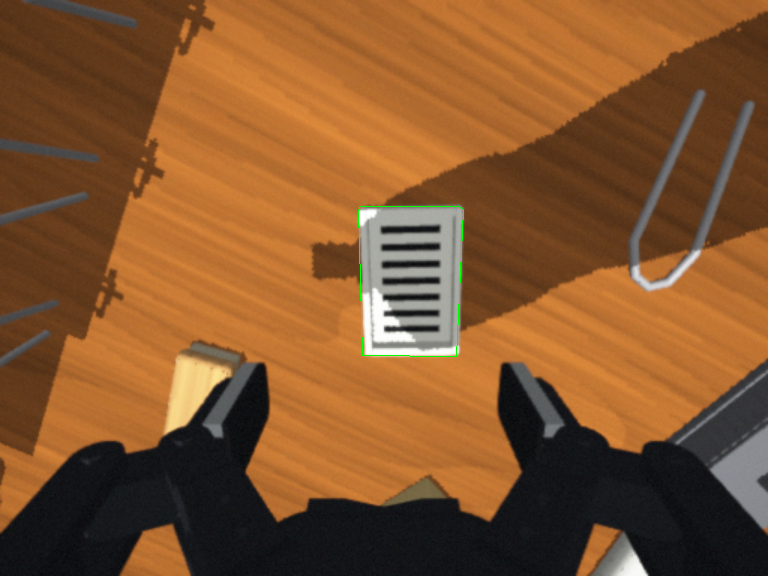

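The tray fit is tight, with its centre at (411,281) px and clear surroundings. I'll descend and grip.

Call:
move_arm --steps '[{"x":0.5,"y":-0.09,"z":0.22,"roll":0,"gripper":0.95},{"x":0.7,"y":-0.09,"z":0.23,"roll":-0.5,"gripper":0.95},{"x":0.7,"y":0,"z":0,"roll":0,"gripper":0.95},{"x":0.7,"y":0,"z":0,"roll":0,"gripper":0.95},{"x":0.5,"y":0,"z":0,"roll":0,"gripper":0.95},{"x":0.3,"y":0,"z":0,"roll":0,"gripper":0.95},{"x":0.2,"y":0,"z":0,"roll":0,"gripper":0.95},{"x":0,"y":0,"z":0,"roll":0,"gripper":0.95}]'

```text
t: 18.75
tcp_pos: [478.8, -278.8, -13.6]
tool_rot: [0.612, -0.373, -0.597, -0.36]
wrist_force: [-1.3, 0.2, -0.7]
width: 83.5
```

Run:
```python
from plan import *
plan(478.5,-284.3,-12,3.62+np.pi/2)
```

```text
t=18.75 tcp=[ 478.8 -278.8  -13.6] jaw=2.052 tilt=1.65 w=83.5 F=[-1.3  0.2 -0.7] j1,j6=[-0.65 -1.13]
units x,y,z [-0.037  0.072 -0.119] len 0.14 roll deg 0.17
```

Call:
move_arm --steps '[{"x":0,"y":0,"z":0,"roll":0,"gripper":0.5},{"x":0,"y":0,"z":0,"roll":0,"gripper":0},{"x":0,"y":0,"z":0,"roll":0,"gripper":-1},{"x":0,"y":0,"z":0,"roll":0,"gripper":-1},{"x":0,"y":0,"z":0,"roll":0,"gripper":-1},{"x":0,"y":0,"z":0,"roll":0,"gripper":-1}]'

```text
t: 19.25
tcp_pos: [480.3, -280.6, -10.8]
tool_rot: [0.614, -0.374, -0.595, -0.36]
wrist_force: [-0.5, 1.7, 7.3]
width: 64.6
```

Run:
```python
from plan import *
plan(642,174.3,100,-.12+np.pi/2);lean()
```

```text
t=19.25 tcp=[ 480.3 -280.6  -10.8] jaw=2.050 tilt=1.86 w=64.6 F=[-0.5  1.7  7.3] j1,j6=[-0.65 -1.13]
units x,y,z [-3.056 -8.824  8.133] len 12.38 roll deg 34.33
lean [ 0.0128 -0.0298 -0.9995] j [-0.65   0.556 -0.404  0.582 -0.016 -1.13 ] 19.25
```

Call:
move_arm --steps '[{"x":-0.4,"y":0,"z":0,"roll":0,"gripper":-1},{"x":-0.7,"y":0,"z":0,"roll":0,"gripper":-1},{"x":-0.8,"y":0,"z":0,"roll":0,"gripper":-1},{"x":-0.8,"y":-0.3,"z":0.28,"roll":0,"gripper":-1},{"x":-0.36,"y":-0.6,"z":0.55,"roll":0,"gripper":-1},{"x":0,"y":-0.65,"z":0.6,"roll":0,"gripper":-1},{"x":0,"y":-0.65,"z":0.6,"roll":0,"gripper":-1},{"x":0,"y":-0.65,"z":0.6,"roll":0,"gripper":-1}]'

```text
t: 19.92
tcp_pos: [531.8, -129.9, 107.9]
tool_rot: [0.614, -0.374, -0.595, -0.361]
wrist_force: [0.9, 0.1, -0.8]
width: 64.5
```

Call:
move_arm --steps '[{"x":0,"y":-0.65,"z":0.6,"roll":0,"gripper":-1},{"x":0,"y":-0.65,"z":0.6,"roll":0,"gripper":-1},{"x":0,"y":-0.65,"z":0.6,"roll":0,"gripper":-1},{"x":0,"y":-0.65,"z":0.6,"roll":0,"gripper":-1},{"x":0,"y":-0.65,"z":0.6,"roll":0,"gripper":-1},{"x":0,"y":-0.65,"z":0.6,"roll":0,"gripper":-1},{"x":0,"y":-0.65,"z":0.6,"roll":0,"gripper":-1},{"x":0,"y":-0.65,"z":0.6,"roll":0,"gripper":-1}]'

```text
t: 20.58
tcp_pos: [627.8, 137.0, 100.6]
tool_rot: [0.613, -0.374, -0.595, -0.361]
wrist_force: [1.1, -0.5, -1.9]
width: 64.5
```

Call:
move_arm --steps '[{"x":0,"y":-0.6,"z":0.5,"roll":0,"gripper":-1},{"x":0,"y":-0.2,"z":0.2,"roll":0,"gripper":-1},{"x":0,"y":0,"z":0,"roll":6.9,"gripper":-1},{"x":0,"y":0,"z":0,"roll":6.9,"gripper":-1},{"x":0,"y":0,"z":0,"roll":6.9,"gripper":-1},{"x":0,"y":0,"z":0,"roll":6.9,"gripper":-1},{"x":0,"y":0,"z":0,"roll":6.7,"gripper":-1},{"x":0,"y":0,"z":0,"roll":0,"gripper":-1}]'

```text
t: 21.25
tcp_pos: [642.7, 174.3, 99.4]
tool_rot: [-0.478, 0.534, 0.457, 0.527]
wrist_force: [0.4, 0.0, -0.6]
width: 64.2
```

Run:
```python
from plan import *
plan(644.8,173.9,45,-.12+np.pi/2);lean()
```

```text
t=21.25 tcp=[642.7 174.3  99.4] jaw=1.445 tilt=1.80 w=64.2 F=[ 0.4  0.  -0.6] j1,j6=[0.17 0.3 ]
units x,y,z [ 1.36  -0.032  0.034] len 1.36 roll deg -0.33
lean [ 0.0116 -0.0292 -0.9995] j [ 0.171  0.629  0.08   1.015 -0.031  0.296] 21.25
```

Call:
move_arm --steps '[{"x":0.5,"y":-0.03,"z":0.03,"roll":0,"gripper":-1},{"x":0.5,"y":0,"z":0,"roll":0,"gripper":-1},{"x":0.4,"y":0,"z":0,"roll":0,"gripper":-1},{"x":0.3,"y":-0.02,"z":0,"roll":0,"gripper":-1},{"x":0.15,"y":0,"z":0,"roll":0,"gripper":-1},{"x":0.1,"y":0,"z":0,"roll":0,"gripper":-1},{"x":0.05,"y":0,"z":0,"roll":0,"gripper":-1}]'

```text
t: 21.83
tcp_pos: [645.9, 173.2, 18.9]
tool_rot: [-0.48, 0.533, 0.459, 0.525]
wrist_force: [0.6, 0.0, -0.3]
width: 64.9
```

Run:
```python
from plan import *
plan(644.8,173.9,14,-.12+np.pi/2)
```

```text
t=21.83 tcp=[645.9 173.2  18.9] jaw=1.451 tilt=1.79 w=64.9 F=[ 0.6  0.  -0.3] j1,j6=[0.17 0.29]
units x,y,z [0.121 0.031 0.017] len 0.13 roll deg 0.04
```

Call:
move_arm --steps '[{"x":0.05,"y":0.03,"z":0.02,"roll":0,"gripper":-1},{"x":0.05,"y":0,"z":0,"roll":0,"gripper":-1},{"x":0.02,"y":0,"z":0,"roll":0,"gripper":-1},{"x":0,"y":0,"z":0,"roll":0,"gripper":-1}]'

```text
t: 22.17
tcp_pos: [644.8, 174.2, 14.3]
tool_rot: [-0.479, 0.533, 0.459, 0.525]
wrist_force: [-0.1, -0.0, -0.9]
width: 64.5
```

Run:
```python
from ov import *
plan(644.8,173.9,14,-.12+np.pi/2)
ov('side','s10',[('tray',(641.5,174.3,-.12),24),('base',(641.5,174.3,-.12),6)])
im=cv2.imread('pics/s10.png')
p=w2px(load('s10'),[(642,174,20)])[0]*1.5;print(p)
u,v=int(p[0]),int(p[1])
ov('wrist','w10',[('tray',(641.5,174.3,-.12),24),('base',(641.5,174.3,-.12),6)])
cv2.imwrite('pics/c10.png',np.hstack([cv2.resize(im[v-65:v+65,u-65:u+65],(400,400),interpolation=cv2.INTER_CUBIC),cv2.imread('pics/w10.png')[176:576,184:584]]))
```

```text
t=22.17 tcp=[644.8 174.2  14.3] jaw=1.451 tilt=1.78 w=64.5 F=[-0.1 -0.  -0.9] j1,j6=[0.17 0.29]
units x,y,z [ 0.007 -0.001 -0.007] len 0.01 roll deg -0.01
[273.90787218 307.09858792]
```

View pics/c10.png

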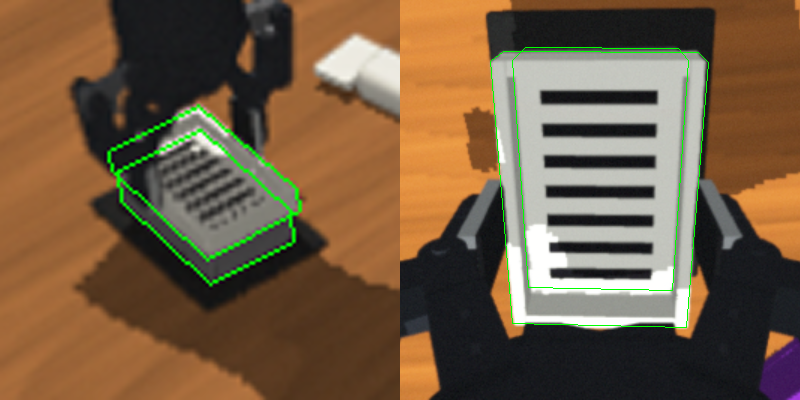

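The tray matches its seated outline in both views. I'll release and retreat.

Call:
move_arm --steps '[{"x":0.02,"y":0,"z":0,"roll":0,"gripper":-1},{"x":0,"y":0,"z":0,"roll":0,"gripper":0.9},{"x":0,"y":0,"z":0,"roll":0,"gripper":0.9},{"x":0,"y":0,"z":0,"roll":0,"gripper":0.9},{"x":0,"y":0,"z":0,"roll":0,"gripper":0.9},{"x":-0.5,"y":0,"z":0,"roll":0,"gripper":0.9},{"x":-0.9,"y":0,"z":0,"roll":0,"gripper":0.9},{"x":-0.9,"y":0,"z":0,"roll":0,"gripper":0.9}]'

```text
t: 22.93
tcp_pos: [642.3, 176.5, 105.0]
tool_rot: [-0.479, 0.534, 0.459, 0.524]
wrist_force: [1.8, -0.3, 0.9]
width: 81.0
```

```bash
cat > auto.py <<'E'
from plan import *
from fit import *
def auto(cam,name,n,p0,z0,maskf,half=60):
    c=snap(cam,name);hsv=cv2.cvtColor(c['pixels'],cv2.COLOR_RGB2HSV)
    u,v=w2px(c,[(*p0[:2],z0+20)])[0].astype(int)
    m=maskf(hsv).astype(np.uint8);roi=m*0;roi[max(0,v-half):v+half,max(0,u-half):u+half]=1;m*=roi
    m=cv2.morphologyEx(m,cv2.MORPH_CLOSE,np.ones((5,5),np.uint8))
    k,lab,st,_=cv2.connectedComponentsWithStats(m);b=1+np.argmax(st[1:,4]);m=(lab==b).astype(np.uint8)*255
    p,f=fit(c,n,m,p0[:2],z0);print(n,p.round(2),'iou',round(f,3))
    return p,f
E
python3 - <<'E'
from auto import *
# white = value high, low sat (tray seen from above)
auto('wrist','w11','tray',(642,174,-.12),24,lambda h:(h[...,2]>95)&(h[...,1]<60),80)
plan(665.3,-186.7,90,-.39+np.pi/2);lean()
E
```

```text
tray [ 6.4150e+02  1.7438e+02 -1.1000e-01] iou 0.98
t=22.98 tcp=[646.8 177.6 113.9] jaw=1.450 tilt=1.93 w=81.1 F=[3.3 0.8 6.3] j1,j6=[0.17 0.29]
units x,y,z [ 0.857 -1.534 -8.967] len 9.14 roll deg 15.45
lean [ 0.0193 -0.0277 -0.9994] j [ 0.175  0.621  0.104  1.04  -0.031  0.295] 22.98
```

Call:
move_arm --steps '[{"x":0,"y":-0.1,"z":-0.57,"roll":0,"gripper":0.6},{"x":0,"y":-0.14,"z":-0.84,"roll":0,"gripper":0.6},{"x":0,"y":-0.14,"z":-0.84,"roll":0,"gripper":0.6},{"x":0,"y":-0.14,"z":-0.84,"roll":0,"gripper":0.6},{"x":0,"y":-0.14,"z":-0.84,"roll":0,"gripper":0.6},{"x":0,"y":-0.14,"z":-0.84,"roll":0,"gripper":0.6},{"x":0,"y":-0.14,"z":-0.84,"roll":0,"gripper":0.6},{"x":0,"y":-0.14,"z":-0.84,"roll":0,"gripper":0.6}]'

```text
t: 23.65
tcp_pos: [655.4, -86.1, 112.9]
tool_rot: [-0.479, 0.533, 0.459, 0.525]
wrist_force: [1.2, -0.6, -0.4]
width: 68.5
```

Call:
move_arm --steps '[{"x":0,"y":-0.14,"z":-0.84,"roll":0,"gripper":0.6},{"x":0,"y":-0.14,"z":-0.84,"roll":0,"gripper":0.6},{"x":0,"y":-0.14,"z":-0.84,"roll":0,"gripper":0.6},{"x":0,"y":0,"z":0,"roll":7,"gripper":0.6},{"x":0,"y":0,"z":0,"roll":7,"gripper":0.6},{"x":0,"y":0,"z":0,"roll":1.5,"gripper":0.6},{"x":0,"y":0,"z":0,"roll":0,"gripper":0.6}]'

```text
t: 24.23
tcp_pos: [660.0, -186.9, 115.7]
tool_rot: [-0.404, 0.59, 0.382, 0.585]
wrist_force: [0.5, 0.7, 0.7]
width: 68.2
```

Run:
```python
from auto import *
for th in (90,110,125):
  p,f=auto('wrist','w12','soap',(665.3,-186.7,-.39),0,lambda h:(h[...,1]<th)&(h[...,2]>60),70)
plan(*p[:2],10,p[2]+np.pi/2)
```

```text
soap [ 659.36 -185.08    2.76] iou 0.426
soap [ 662.9  -185.82    2.72] iou 0.904
soap [ 6.6256e+02 -1.8519e+02 -4.2000e-01] iou 0.942
t=24.38 tcp=[ 660.1 -186.4  115.8] jaw=1.182 tilt=1.78 w=68.3 F=[ 0.6 -0.3 -0.6] j1,j6=[-0.37  0.02]
units x,y,z [2.645 0.011 0.111] len 2.65 roll deg 1.63
```

Call:
move_arm --steps '[{"x":0.5,"y":-0.02,"z":0.1,"roll":1.5,"gripper":0.6},{"x":0.7,"y":0,"z":0,"roll":0,"gripper":0.6},{"x":0.7,"y":0,"z":0,"roll":0,"gripper":0.6},{"x":0.5,"y":0,"z":0,"roll":0,"gripper":0.6},{"x":0.3,"y":0,"z":0,"roll":0,"gripper":0.6},{"x":0.2,"y":0,"z":0,"roll":0,"gripper":0.6},{"x":0,"y":0,"z":0,"roll":0,"gripper":0.6}]'

```text
t: 24.97
tcp_pos: [662.9, -186.1, -1.4]
tool_rot: [-0.396, 0.595, 0.376, 0.59]
wrist_force: [-0.1, 0.3, 0.1]
width: 68.2
```

Call:
move_arm --steps '[{"x":0,"y":0,"z":0,"roll":0,"gripper":0.2},{"x":0,"y":0,"z":0,"roll":0,"gripper":-0.2},{"x":0,"y":0,"z":0,"roll":0,"gripper":-1},{"x":0,"y":0,"z":0,"roll":0,"gripper":-1},{"x":0,"y":0,"z":0,"roll":0,"gripper":-1},{"x":0,"y":0,"z":0,"roll":0,"gripper":-1}]'

```text
t: 25.47
tcp_pos: [665.0, -187.0, 1.8]
tool_rot: [-0.397, 0.594, 0.374, 0.591]
wrist_force: [-1.2, -0.7, 6.7]
width: 38.9
```

Run:
```python
from plan import *
plan(641.5,174.4,100,-.11+np.pi/2);lean()
```

```text
t=25.47 tcp=[ 665.  -187.     1.8] jaw=1.154 tilt=1.90 w=38.9 F=[-1.2 -0.7  6.7] j1,j6=[-0.37  0.05]
units x,y,z [-2.735  4.13   7.967] len 9.38 roll deg -17.6
lean [ 0.0138 -0.0302 -0.9994] j [-0.368  0.75   0.03   0.827 -0.023  0.048] 25.47
```

Call:
move_arm --steps '[{"x":-0.4,"y":0,"z":0,"roll":0,"gripper":-1},{"x":-0.7,"y":0,"z":0,"roll":0,"gripper":-1},{"x":-0.8,"y":0.1,"z":0.2,"roll":0,"gripper":-1},{"x":-0.8,"y":0.25,"z":0.48,"roll":0,"gripper":-1},{"x":0,"y":0.38,"z":0.73,"roll":0,"gripper":-1},{"x":0,"y":0.4,"z":0.77,"roll":0,"gripper":-1},{"x":0,"y":0.4,"z":0.77,"roll":0,"gripper":-1},{"x":0,"y":0.4,"z":0.77,"roll":0,"gripper":-1}]'

```text
t: 26.13
tcp_pos: [652.2, -14.8, 103.8]
tool_rot: [-0.397, 0.595, 0.374, 0.591]
wrist_force: [0.4, 1.1, -1.1]
width: 39.1
```

Call:
move_arm --steps '[{"x":0,"y":0.4,"z":0.77,"roll":0,"gripper":-1},{"x":0,"y":0.4,"z":0.77,"roll":0,"gripper":-1},{"x":0,"y":0.4,"z":0.77,"roll":0,"gripper":-1},{"x":0,"y":0.4,"z":0.77,"roll":0,"gripper":-1},{"x":0,"y":0.4,"z":0.77,"roll":0,"gripper":-1},{"x":0,"y":0.4,"z":0.77,"roll":0,"gripper":-1},{"x":0,"y":0.2,"z":0.4,"roll":0,"gripper":-1},{"x":0,"y":0,"z":0,"roll":-6,"gripper":-1}]'

```text
t: 26.8
tcp_pos: [637.8, 214.1, 96.6]
tool_rot: [-0.427, 0.573, 0.407, 0.569]
wrist_force: [-0.9, -0.9, -0.1]
width: 38.8
```

Call:
move_arm --steps '[{"x":0,"y":0,"z":0,"roll":-6,"gripper":-1},{"x":0,"y":0,"z":0,"roll":-5.6,"gripper":-1},{"x":0,"y":0,"z":0,"roll":0,"gripper":-1}]'

```text
t: 27.05
tcp_pos: [638.5, 209.9, 96.7]
tool_rot: [-0.483, 0.529, 0.463, 0.522]
wrist_force: [-0.4, 1.7, -0.6]
width: 39.0
```

Run:
```python
from plan import *
plan(641.5,174.4,40,-.11+np.pi/2);lean()
```

```text
t=27.05 tcp=[638.5 209.9  96.7] jaw=1.466 tilt=1.79 w=39.0 F=[-0.4  1.7 -0.6] j1,j6=[0.22 0.33]
units x,y,z [ 1.442 -0.146 -0.834] len 1.67 roll deg 0.29
lean [ 0.0116 -0.029  -0.9995] j [ 0.225  0.644  0.1    1.021 -0.031  0.329] 27.05
```

Call:
move_arm --steps '[{"x":0,"y":-0.07,"z":-0.42,"roll":0,"gripper":-1},{"x":0,"y":-0.07,"z":-0.42,"roll":0,"gripper":-1},{"x":0.5,"y":0,"z":0,"roll":0,"gripper":-1},{"x":0.5,"y":0,"z":0,"roll":0,"gripper":-1},{"x":0.3,"y":0,"z":0,"roll":0,"gripper":-1},{"x":0.12,"y":0,"z":0,"roll":0,"gripper":-1},{"x":0,"y":0,"z":0,"roll":0,"gripper":-1},{"x":0,"y":0,"z":0,"roll":0,"gripper":-1}]'

```text
t: 27.72
tcp_pos: [641.2, 174.1, 40.9]
tool_rot: [-0.482, 0.531, 0.461, 0.523]
wrist_force: [0.3, -0.0, 0.3]
width: 38.9
```

Run:
```python
from plan import *
plan(641.5,174.4,35,-.11+np.pi/2);lean()
```

```text
t=27.72 tcp=[641.2 174.1  40.9] jaw=1.460 tilt=1.78 w=38.9 F=[ 0.3 -0.   0.3] j1,j6=[0.17 0.28]
units x,y,z [ 0.147 -0.005  0.012] len 0.15 roll deg -0.03
lean [ 0.0113 -0.029  -0.9995] j [ 0.171  0.678  0.005  0.891 -0.031  0.281] 27.72
```

Call:
move_arm --steps '[{"x":0.05,"y":0,"z":0,"roll":0,"gripper":-1},{"x":0.05,"y":0,"z":0,"roll":0,"gripper":-1},{"x":0.03,"y":0,"z":0,"roll":0,"gripper":-1},{"x":0,"y":0,"z":0,"roll":0,"gripper":-1},{"x":0,"y":0,"z":0,"roll":0,"gripper":-1}]'

```text
t: 28.13
tcp_pos: [641.4, 173.9, 36.0]
tool_rot: [-0.482, 0.53, 0.461, 0.523]
wrist_force: [-2.2, -0.0, 4.8]
width: 39.2
```

Call:
move_arm --steps '[{"x":0,"y":0,"z":0,"roll":0,"gripper":0.4},{"x":0,"y":0,"z":0,"roll":0,"gripper":0.4},{"x":0,"y":0,"z":0,"roll":0,"gripper":0.4},{"x":-0.4,"y":0,"z":0,"roll":0,"gripper":0.4},{"x":-0.6,"y":0,"z":0,"roll":0,"gripper":0.4},{"x":-0.7,"y":0,"z":0,"roll":0,"gripper":0.4},{"x":-0.3,"y":0,"z":0,"roll":0,"gripper":0.4},{"x":0,"y":0,"z":0,"roll":0,"gripper":0.4}]'

```text
t: 28.8
tcp_pos: [642.2, 176.5, 118.6]
tool_rot: [-0.483, 0.529, 0.461, 0.524]
wrist_force: [0.8, -0.1, -0.8]
width: 59.9
```

Run:
```python
from ov import *
from auto import auto
ov('wrist','w13',[('soap',(641.5,174.4,-.11),34),('tray',(641.5,174.4,-.11),24)])
plan(466.4,10.8,115,-.22+np.pi/2);lean()
```

```text
t=28.85 tcp=[641.2 176.2 116.6] jaw=1.461 tilt=1.82 w=60.0 F=[ 0.6 -0.4 -1.4] j1,j6=[0.17 0.28]
units x,y,z [ 0.098  3.891 -4.588] len 6.02 roll deg 6.31
lean [ 0.0138 -0.0286 -0.9995] j [ 0.174  0.613  0.097  1.046 -0.031  0.284] 28.85
```

View pics/w13.png

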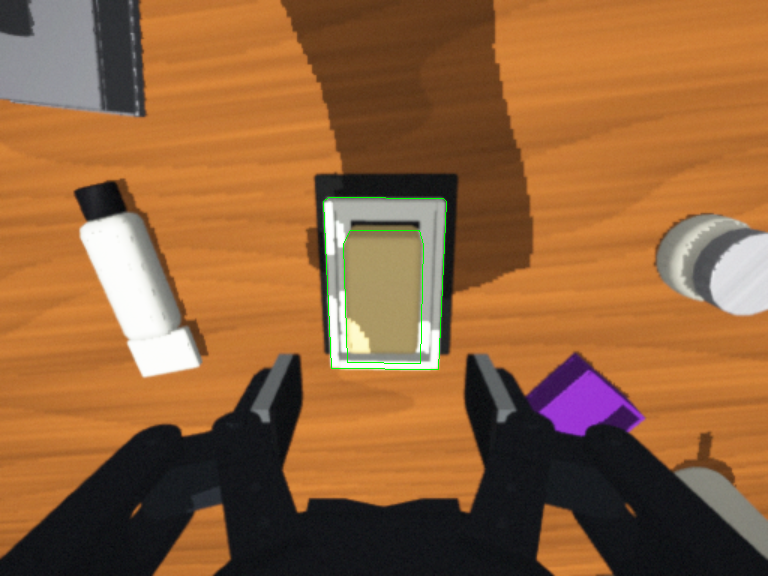

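The soap lies flat in the tray at (383,290) px, about 4 mm off centre, and the tray hasn't moved. Now the cover.

Call:
move_arm --steps '[{"x":0,"y":0.4,"z":-0.47,"roll":0,"gripper":0},{"x":0,"y":0.55,"z":-0.65,"roll":0,"gripper":0},{"x":0,"y":0.55,"z":-0.65,"roll":0,"gripper":0},{"x":0,"y":0.55,"z":-0.65,"roll":0,"gripper":0},{"x":0,"y":0.55,"z":-0.65,"roll":0,"gripper":0},{"x":0,"y":0.55,"z":-0.65,"roll":0,"gripper":0},{"x":0,"y":0.5,"z":-0.59,"roll":0,"gripper":0},{"x":0,"y":0.25,"z":-0.28,"roll":0,"gripper":0}]'

```text
t: 29.52
tcp_pos: [461.0, 9.1, 116.7]
tool_rot: [-0.481, 0.532, 0.462, 0.522]
wrist_force: [1.0, 0.4, -0.4]
width: 42.6
```

Call:
move_arm --steps '[{"x":0,"y":0,"z":0,"roll":6.3,"gripper":0},{"x":0,"y":0,"z":0,"roll":0,"gripper":0},{"x":0,"y":0,"z":0,"roll":0,"gripper":0}]'

```text
t: 29.77
tcp_pos: [464.5, 10.6, 117.4]
tool_rot: [-0.453, 0.555, 0.433, 0.548]
wrist_force: [0.5, 0.1, -0.2]
width: 43.0
```

Run:
```python
from auto import *
for th in (70,100):
  p,f=auto('wrist','w14','cover',(466.4,10.8,-.22),0,lambda h:(h[...,1]<th)&(h[...,2]>25),110)
plan(466.4,10.8,47,-.22+np.pi/2);lean()
```

```text
cover [469.83   8.1    0.91] iou 0.425
cover [472.79   5.94   0.92] iou 0.424
t=29.87 tcp=[465.   11.  117.5] jaw=1.354 tilt=1.76 w=42.9 F=[ 0.1  0.1 -0.7] j1,j6=[-0.11  0.1 ]
units x,y,z [ 1.763 -0.007  0.05 ] len 1.76 roll deg 0.19
lean [ 0.0103 -0.0289 -0.9995] j [-0.113  0.254 -0.48   0.824 -0.028  0.103] 29.87
```

Run:
```python
from fit import *
c=load('w14');I=c['pixels'];hsv=cv2.cvtColor(I,cv2.COLOR_RGB2HSV)
h=hull(c,'cover',(466.4,10.8,-.22));print(h.round().tolist())
for lo in(45,60,75):
  m=((hsv[...,1]<80)&(hsv[...,2]>lo)).astype(np.uint8);m[260:]=0
  m=cv2.morphologyEx(m,cv2.MORPH_CLOSE,np.ones((7,7),np.uint8))
  k,lab,st,_=cv2.connectedComponentsWithStats(m);
  b=lab[tuple(h.mean(0).astype(int)[::-1])];mm=(lab==b).astype(np.uint8)*255
  p,f=fit(c,'cover',mm,(466.4,10.8));print(lo,b,p.round(2),round(f,3),st[b])
o=cv2.resize(I,None,fx=1.5,fy=1.5);cv2.polylines(o,[((h+.5)*1.5).astype(int)],1,(0,255,0),1)
t=np.array([(sx*25,sy*6,62) for sx,sy in((1,1),(1,-1),(-1,-1),(-1,1))],float);a=-.22
q=np.c_[466.4+t[:,0]*np.cos(a)-t[:,1]*np.sin(a),10.8+t[:,0]*np.sin(a)+t[:,1]*np.cos(a),t[:,2]]
cv2.polylines(o,[((w2px(c,q)+.5)*1.5).astype(int)],1,(255,0,0),1)
cv2.imwrite('pics/w14o.png',o[:,:,::-1])
```

```text
[[308.0, 128.0], [300.0, 252.0], [217.0, 251.0], [211.0, 127.0], [219.0, 123.0], [302.0, 123.0]]
45 2 [467.    11.91   2.94] 0.77 [  193   122   126   138 11424]
60 2 [467.    11.91   2.94] 0.77 [  193   122   126   138 11383]
75 2 [465.5   12.97   2.92] 0.902 [  215   122   103   138 11073]
```

View pics/w14o.png

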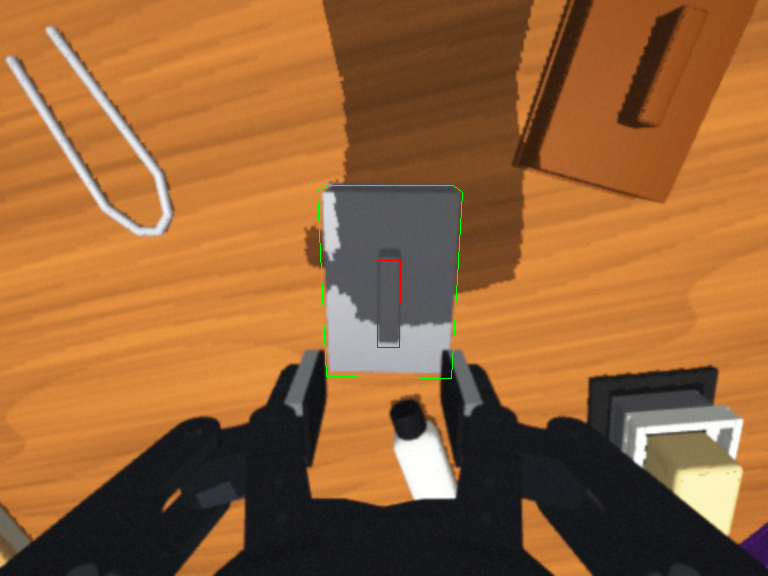

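It's the grey cover, with its ridge at (389,300) px. The overlay puts its centre about 1.5 mm nearer the robot, at roughly (464.8, 11). I'll descend onto the ridge.

Call:
move_arm --steps '[{"x":0.5,"y":0,"z":0.03,"roll":0,"gripper":-0.1},{"x":0.6,"y":0,"z":0.02,"roll":0,"gripper":-0.1},{"x":0.5,"y":0,"z":0,"roll":0,"gripper":-0.1},{"x":0.3,"y":0,"z":0,"roll":0,"gripper":-0.1},{"x":0.15,"y":0,"z":0,"roll":0,"gripper":-0.1},{"x":0.1,"y":0,"z":0,"roll":0,"gripper":-0.1},{"x":0,"y":0,"z":0,"roll":0,"gripper":-0.1}]'

```text
t: 30.45
tcp_pos: [466.2, 10.3, 31.5]
tool_rot: [-0.453, 0.555, 0.432, 0.548]
wrist_force: [-0.9, 0.8, 0.9]
width: 38.6
```

Run:
```python
from plan import *
plan(464.8,11.2,32,-.22+np.pi/2)
```

```text
t=30.45 tcp=[466.2  10.3  31.5] jaw=1.352 tilt=1.76 w=38.6 F=[-0.9  0.8  0.9] j1,j6=[-0.11  0.1 ]
units x,y,z [-0.013  0.039  0.013] len 0.04 roll deg 0.08
```

Call:
move_arm --steps '[{"x":0,"y":0,"z":0,"roll":0,"gripper":-0.5},{"x":0,"y":0,"z":0,"roll":0,"gripper":-1},{"x":0,"y":0,"z":0,"roll":0,"gripper":-1},{"x":0,"y":0,"z":0,"roll":0,"gripper":-1},{"x":0,"y":0,"z":0,"roll":0,"gripper":-1},{"x":0,"y":0,"z":0,"roll":0,"gripper":-1}]' --squeeze 60

```text
t: 30.95
tcp_pos: [467.0, 10.1, 32.8]
tool_rot: [-0.453, 0.555, 0.431, 0.549]
wrist_force: [-0.6, 0.2, 5.7]
width: 10.3
```

Run:
```python
from plan import *
plan(641.5,174.4,110,-.11+np.pi/2)
```

```text
t=30.95 tcp=[467.   10.1  32.8] jaw=1.351 tilt=1.82 w=10.3 F=[-0.6  0.2  5.7] j1,j6=[-0.11  0.1 ]
units x,y,z [-1.993 -3.398  4.91 ] len 6.29 roll deg -6.29
```

Call:
move_arm --steps '[{"x":-0.4,"y":0,"z":0,"roll":0,"gripper":-1},{"x":-0.6,"y":0,"z":0,"roll":0,"gripper":-1},{"x":-0.7,"y":0,"z":0,"roll":0,"gripper":-1},{"x":-0.65,"y":-0.15,"z":0.22,"roll":0,"gripper":-1},{"x":0,"y":-0.3,"z":0.43,"roll":0,"gripper":-1},{"x":0,"y":-0.45,"z":0.65,"roll":0,"gripper":-1},{"x":0,"y":-0.45,"z":0.65,"roll":0,"gripper":-1},{"x":0,"y":-0.45,"z":0.65,"roll":0,"gripper":-1}]'

```text
t: 31.62
tcp_pos: [559.2, 99.6, 125.0]
tool_rot: [-0.453, 0.555, 0.431, 0.549]
wrist_force: [1.7, -0.8, -1.1]
width: 10.1
```

Call:
move_arm --steps '[{"x":0,"y":-0.45,"z":0.65,"roll":0,"gripper":-1},{"x":0,"y":-0.45,"z":0.65,"roll":0,"gripper":-1},{"x":0,"y":-0.45,"z":0.65,"roll":0,"gripper":-1},{"x":0,"y":-0.25,"z":0.36,"roll":-3,"gripper":-1},{"x":0,"y":0,"z":0,"roll":-3.3,"gripper":-1},{"x":0,"y":0,"z":0,"roll":0,"gripper":-1},{"x":0,"y":0,"z":0,"roll":0,"gripper":-1}]'

```text
t: 32.2
tcp_pos: [640.3, 174.8, 122.8]
tool_rot: [-0.482, 0.531, 0.461, 0.523]
wrist_force: [-0.0, -0.3, -1.0]
width: 10.1
```

Run:
```python
from plan import *
plan(643.3,174.2,85,-.11+np.pi/2);lean()
```

```text
t=32.20 tcp=[640.3 174.8 122.8] jaw=1.459 tilt=1.78 w=10.1 F=[-0.  -0.3 -1. ] j1,j6=[0.17 0.28]
units x,y,z [ 0.947 -0.062  0.021] len 0.95 roll deg -0.08
lean [ 0.0101 -0.0294 -0.9995] j [ 0.172  0.609  0.108  1.064 -0.031  0.283] 32.2
```

```bash
cat > cf.py <<'E'
from auto import *
import sys
M['coverbox']=box(115,79,0,8)+box(98,62,0,40) if 0 else box(115,79,0,40)
z=float(sys.argv[1]);nm=sys.argv[2]
for lo in (40,55):
    c=snap('side',nm);hsv=cv2.cvtColor(c['pixels'],cv2.COLOR_RGB2HSV)
    m=((hsv[...,1]<70)&(hsv[...,2]>lo)).astype(np.uint8)
    u,v=w2px(c,[(641,174,z+20)])[0].astype(int)
    r=m*0;r[v-50:v+50,u-60:u+60]=1;m*=r
    m=cv2.morphologyEx(m,cv2.MORPH_OPEN,np.ones((3,3),np.uint8))
    k,lab,st,_=cv2.connectedComponentsWithStats(m);b=1+np.argmax(st[1:,4]);m=(lab==b).astype(np.uint8)*255
    for zz in (z-3,z,z+3):
        p,f=fit(c,'coverbox',m,(641,174),zz);print(lo,zz,p.round(2),round(f,3),st[b])
E
python3 cf.py 90 s15
```

```text
40 87.0 [ 6.099e+02  1.976e+02 -3.000e-01] 0.661 [ 158  163   48   59 1715]
40 90.0 [605.76 201.72   2.82] 0.665 [ 158  163   48   59 1715]
40 93.0 [603.8  202.65   2.83] 0.669 [ 158  163   48   59 1715]
55 87.0 [ 6.0792e+02  2.0073e+02 -3.4000e-01] 0.668 [ 158  163   47   58 1677]
55 90.0 [604.   203.6    2.79] 0.672 [ 158  163   47   58 1677]
55 93.0 [599.64 206.63   2.79] 0.676 [ 158  163   47   58 1677]
```

Call:
move_arm --steps '[{"x":0.3,"y":-0.05,"z":0.01,"roll":0,"gripper":-1},{"x":0.4,"y":0,"z":0.01,"roll":0,"gripper":-1},{"x":0.2,"y":0,"z":0,"roll":0,"gripper":-1},{"x":0.1,"y":0,"z":0,"roll":0,"gripper":-1},{"x":0,"y":0,"z":0,"roll":0,"gripper":-1},{"x":0,"y":0,"z":0,"roll":0,"gripper":-1}]'

```text
t: 32.8
tcp_pos: [643.3, 174.1, 83.2]
tool_rot: [-0.482, 0.531, 0.461, 0.523]
wrist_force: [-0.2, 0.6, -1.0]
width: 10.0
```

Run:
```python
from plan import *
for i in range(3): arm.camera('side');plan(642.6,174.3,75,-.11+np.pi/2)
```

```text
t=32.85 tcp=[643.6 174.2  83.7] jaw=1.461 tilt=1.79 w=9.9 F=[-0.3 -0.3 -1.2] j1,j6=[0.17 0.28]
units x,y,z [0.217 0.029 0.005] len 0.22 roll deg -0.01
t=32.90 tcp=[643.8 174.3  83.9] jaw=1.461 tilt=1.80 w=10.2 F=[ 0.7  0.3 -1.1] j1,j6=[0.17 0.28]
units x,y,z [0.222 0.033 0.003] len 0.22 roll deg -0.0
t=32.95 tcp=[643.8 174.4  83.9] jaw=1.461 tilt=1.79 w=10.3 F=[ 0.8  0.3 -0.9] j1,j6=[0.17 0.28]
units x,y,z [0.223 0.034 0.001] len 0.23 roll deg -0.0
```

Call:
move_arm --steps '[{"x":0.05,"y":0.03,"z":0,"roll":0,"gripper":-1},{"x":0.05,"y":0,"z":0,"roll":0,"gripper":-1},{"x":0.05,"y":0,"z":0,"roll":0,"gripper":-1},{"x":0.05,"y":0,"z":0,"roll":0,"gripper":-1},{"x":0,"y":0,"z":0,"roll":0,"gripper":-1},{"x":0,"y":0,"z":0,"roll":0,"gripper":-1}]'

```text
t: 33.45
tcp_pos: [642.1, 174.1, 74.9]
tool_rot: [-0.482, 0.531, 0.462, 0.523]
wrist_force: [0.1, -0.3, -0.9]
width: 10.2
```

Run:
```python
from plan import *
plan(642.6,174.3,69,-.11+np.pi/2)
```

```text
t=33.45 tcp=[642.1 174.1  74.9] jaw=1.461 tilt=1.78 w=10.2 F=[ 0.1 -0.3 -0.9] j1,j6=[0.17 0.28]
units x,y,z [ 0.148 -0.01   0.01 ] len 0.15 roll deg 0.0
```

There was no contact past the rim height, so the skirt is over the tray. I'll continue to the seat.

Call:
move_arm --steps '[{"x":0.04,"y":0,"z":0,"roll":0,"gripper":-1},{"x":0.04,"y":0,"z":0,"roll":0,"gripper":-1},{"x":0.04,"y":0,"z":0,"roll":0,"gripper":-1},{"x":0,"y":0,"z":0,"roll":0,"gripper":-1},{"x":0,"y":0,"z":0,"roll":0,"gripper":-1}]'

```text
t: 33.87
tcp_pos: [642.3, 173.9, 71.0]
tool_rot: [-0.482, 0.531, 0.461, 0.523]
wrist_force: [-3.5, -1.8, 6.4]
width: 10.2
```

Run:
```python
from plan import *
plan(642.6,174.3,68,-.11+np.pi/2)
```

```text
t=33.87 tcp=[642.3 173.9  71. ] jaw=1.461 tilt=1.80 w=10.2 F=[-3.5 -1.8  6.4] j1,j6=[0.17 0.28]
units x,y,z [ 0.075 -0.006  0.013] len 0.08 roll deg 0.0
```

Call:
move_arm --steps '[{"x":0.02,"y":0,"z":0,"roll":0,"gripper":-1},{"x":0,"y":0,"z":0,"roll":0,"gripper":-0.1},{"x":0,"y":0,"z":0,"roll":0,"gripper":-0.1},{"x":0,"y":0,"z":0,"roll":0,"gripper":-0.1},{"x":-0.3,"y":0,"z":0,"roll":0,"gripper":-0.1},{"x":-0.6,"y":0,"z":0,"roll":0,"gripper":-0.1},{"x":-0.8,"y":0,"z":0,"roll":0,"gripper":-0.1},{"x":-0.6,"y":0,"z":0,"roll":0,"gripper":-0.1}]'

```text
t: 34.53
tcp_pos: [641.5, 176.8, 164.3]
tool_rot: [-0.482, 0.53, 0.461, 0.523]
wrist_force: [1.8, 0.3, 0.6]
width: 38.5
```

```bash
cat > chk.py <<'E'
from fit import *
from plan import *
c=snap('wrist','w20');s=snap('side','s20');plan(642,174,68,1.46)
I=c['pixels'];hsv=cv2.cvtColor(I,cv2.COLOR_RGB2HSV)
print('hull@38',hull(c,'cover',(641.5,174.4,-.11),38).round().tolist())
best=None
for lo in(45,60,75):
  m=((hsv[...,1]<80)&(hsv[...,2]>lo)).astype(np.uint8);m[265:]=0
  m=cv2.morphologyEx(m,cv2.MORPH_CLOSE,np.ones((5,5),np.uint8))
  k,lab,st,_=cv2.connectedComponentsWithStats(m)
  h=hull(c,'cover',(641.5,174.4,-.11),38).mean(0).astype(int)
  b=lab[h[1],h[0]];mm=(lab==b).astype(np.uint8)*255
  for z in (34,38,42,46):
    p,f=fit(c,'cover',mm,(641.5,174.4),z);print(lo,z,p.round(2),round(f,3),st[b])
E
python3 chk.py
```

```text
t=34.63 tcp=[644.  177.4 167.2] jaw=1.461 tilt=1.92 w=38.5 F=[ 1.2 -0.2  0.5] j1,j6=[0.18 0.28]
units x,y,z [ 2.48   0.094 -0.026] len 2.48 roll deg 0.06
hull@38 [[303.0, 125.0], [297.0, 246.0], [216.0, 245.0], [210.0, 125.0], [217.0, 121.0], [298.0, 121.0]]
45 34 [638.34 170.19   2.95] 0.69 [  196   115   120   150 10911]
45 38 [639.69 173.66   3.03] 0.708 [  196   115   120   150 10911]
45 42 [642.69 176.32   3.12] 0.726 [  196   115   120   150 10911]
45 46 [6.4352e+02 1.7761e+02 1.0000e-02] 0.744 [  196   115   120   150 10911]
60 34 [640.81 173.82   3.05] 0.701 [  196   119   119   146 10835]
60 38 [641.27 174.48   3.06] 0.719 [  196   119   119   146 10835]
60 42 [ 6.4192e+02  1.7551e+02 -5.0000e-02] 0.738 [  196   119   119   146 10835]
60 46 [6.4395e+02 1.7808e+02 2.0000e-02] 0.756 [  196   119   119   146 10835]
75 34 [641.6  173.55   3.04] 0.705 [  196   120   119   145 10707]
75 38 [641.64 174.12   3.05] 0.723 [  196   120   119   145 10707]
75 42 [ 6.4163e+02  1.7365e+02 -1.0000e-01] 0.741 [  196   120   119   145 10707]
75 46 [6.4460e+02 1.7812e+02 2.0000e-02] 0.76 [  196   120   119   145 10707]
```

Call:
move_arm --steps '[{"x":-0.4,"y":0.5,"z":0,"roll":0,"gripper":-0.1},{"x":-0.2,"y":0.8,"z":0,"roll":0,"gripper":-0.1},{"x":0,"y":0.8,"z":-0.4,"roll":0,"gripper":-0.1},{"x":0,"y":0.8,"z":-0.5,"roll":0,"gripper":-0.1},{"x":0,"y":0.8,"z":-0.5,"roll":0,"gripper":-0.1},{"x":0,"y":0.7,"z":-0.5,"roll":0,"gripper":-0.1},{"x":0,"y":0.4,"z":-0.3,"roll":0,"gripper":-0.1},{"x":0,"y":0,"z":0,"roll":0,"gripper":-0.1}]'

```text
t: 35.3
tcp_pos: [436.6, 109.6, 185.5]
tool_rot: [-0.482, 0.531, 0.462, 0.522]
wrist_force: [1.1, 0.6, 0.1]
width: 38.3
```

```bash
cat > chk2.py <<'E'
from fit import *
from plan import *
t=snap('top','t21');s=snap('side','s21');plan(642,174,68,1.46)
for nm,c in(('top',t),('side',s)):
  hsv=cv2.cvtColor(c['pixels'],cv2.COLOR_RGB2HSV)
  h=hull(c,'cover',(641.5,174.4,-.11),38);u,v=h.mean(0).astype(int);a,b2=h.min(0).astype(int)-6,h.max(0).astype(int)+7
  for lo,sat in((75,90),(85,110)):
    m=((hsv[...,1]<sat)&(hsv[...,2]>lo)).astype(np.uint8);r=m*0;r[a[1]:b2[1],a[0]:b2[0]]=1;m*=r
    m=cv2.morphologyEx(m,cv2.MORPH_CLOSE,np.ones((3,3),np.uint8))
    k,lab,st,_=cv2.connectedComponentsWithStats(m);b=1+np.argmax(st[1:,4]);mm=(lab==b).astype(np.uint8)*255
    for z in (34,38,42,46):
      p,f=fit(c,'cover',mm,(641.5,174.4),z);print(nm,lo,z,p.round(2),round(f,3),st[b])
E
python3 chk2.py
```

```text
t=35.40 tcp=[440.6 110.8 185.8] jaw=1.460 tilt=1.79 w=38.5 F=[ 0.9 -0.4  0.6] j1,j6=[0.11 0.22]
units x,y,z [ 2.96  -4.786  2.207] len 6.04 roll deg 0.01
top 75 34 [650.8  172.46   3.  ] 0.773 [189 139  31  31 764]
top 75 38 [ 6.5658e+02  1.7108e+02 -1.5000e-01] 0.772 [189 139  31  31 764]
top 75 42 [ 6.5733e+02  1.7051e+02 -1.5000e-01] 0.77 [189 139  31  31 764]
top 75 46 [ 6.5729e+02  1.7025e+02 -1.4000e-01] 0.768 [189 139  31  31 764]
top 85 34 [651.23 173.15   2.98] 0.783 [189 138  31  32 790]
top 85 38 [ 6.5855e+02  1.7178e+02 -1.6000e-01] 0.781 [189 138  31  32 790]
top 85 42 [ 6.5543e+02  1.7140e+02 -1.6000e-01] 0.779 [189 138  31  32 790]
top 85 46 [ 6.5684e+02  1.7076e+02 -1.7000e-01] 0.779 [189 138  31  32 790]
side 75 34 [656.11 163.71   3.05] 0.731 [159 174  47  32 729]
side 75 38 [ 6.4887e+02  1.6843e+02 -1.4000e-01] 0.725 [159 174  47  32 729]
side 75 42 [643.12 172.29   2.99] 0.719 [159 174  47  32 729]
side 75 46 [648.39 168.37   1.04] 0.715 [159 174  47  32 729]
side 85 34 [ 6.5786e+02  1.6320e+02 -1.0000e-02] 0.72 [159 174  47  32 708]
side 85 38 [652.6  166.88   3.09] 0.715 [159 174  47  32 708]
side 85 42 [649.4  170.91   3.05] 0.709 [159 174  47  32 708]
side 85 46 [651.58 169.88   1.  ] 0.704 [159 174  47  32 708]
```

```bash
cat > chk3.py <<'E'
from fit import *
from scipy.optimize import minimize
S=6
for nm,f in(('top','t21'),('side','s21')):
  c=load(f);I=cv2.cvtColor(c['pixels'],cv2.COLOR_RGB2HSV)
  hp=hull(c,'pad',(642.8,174.2,-.12));h=np.vstack([hp,hull(c,'cover',(641.5,174.4,-.11),38)])
  a=h.min(0).astype(int)-6;b=h.max(0).astype(int)+7
  sat=cv2.resize(I[a[1]:b[1],a[0]:b[0],1],None,fx=S,fy=S,interpolation=cv2.INTER_LINEAR);val=cv2.resize(I[a[1]:b[1],a[0]:b[0],2],None,fx=S,fy=S)
  m=((sat<100)|(val<45))
  print(nm,a,b,'mask frac',m.mean().round(2),'border',m[0].any(),m[-1].any(),m[:,0].any(),m[:,-1].any())
  def im(q):
    o=np.zeros(m.shape,np.uint8);P=lambda h:((h-a+.5)*S).round().astype(np.int32)
    cv2.fillPoly(o,[P(hp)],1);mc=M['cover'];
    w=pts('cover',q[:3],q[3])
    cv2.fillPoly(o,[cv2.convexHull(P(w2px(c,w[:8])))],1);cv2.fillPoly(o,[cv2.convexHull(P(w2px(c,w[8:])))],1);return o>0
  cost=lambda q:1-(m&im(q)).sum()/(m|im(q)).sum()
  for z in(32,35,38,41,44,48):
    x0=[641.5,174.4,-.11]
    r=minimize(lambda q:cost([*q,z]),x0,method='Nelder-Mead',options=dict(initial_simplex=[x0,[646,174,-.11],[641,179,-.11],[641,174,0]]))
    print(z,r.x.round(2),'iou',round(1-r.fun,3),'at nominal',round(1-cost([641.5,174.4,-.11,z]),3))
  if nm=='side':
    k=val[::S*1,::S*1]; 
    for row in I[a[1]:b[1],a[0]:b[0]]: print(''.join('.' if s>=100 and v>=45 else '#' if v<45 else '+' if v<90 else 'o' for _,s,v in row))
E
python3 chk3.py
```

```text
top [181 131] [228 189] mask frac 0.3 border False False False False
32 [ 6.4276e+02  1.7423e+02 -1.1000e-01] iou 0.687 at nominal 0.681
35 [ 6.4186e+02  1.7392e+02 -1.1000e-01] iou 0.686 at nominal 0.682
38 [ 6.4102e+02  1.7352e+02 -1.1000e-01] iou 0.686 at nominal 0.681
41 [ 6.4038e+02  1.7312e+02 -1.1000e-01] iou 0.686 at nominal 0.675
44 [ 6.3929e+02  1.7262e+02 -1.1000e-01] iou 0.686 at nominal 0.667
48 [ 6.3811e+02  1.7225e+02 -1.1000e-01] iou 0.686 at nominal 0.659
side [150 167] [216 236] mask frac 0.4 border False False False True
32 [ 6.4516e+02  1.7012e+02 -1.2000e-01] iou 0.914 at nominal 0.88
35 [ 6.4191e+02  1.7239e+02 -1.2000e-01] iou 0.913 at nominal 0.902
38 [ 6.3892e+02  1.7467e+02 -1.3000e-01] iou 0.912 at nominal 0.902
41 [ 6.3551e+02  1.7742e+02 -1.2000e-01] iou 0.91 at nominal 0.884
44 [ 6.3265e+02  1.7952e+02 -1.3000e-01] iou 0.908 at nominal 0.864
48 [ 6.2894e+02  1.8311e+02 -1.3000e-01] iou 0.906 at nominal 0.834
..................................................................
..................................................................
..............
[... 3774 characters left out ...]
####..........................
...............................+######............................
................................+###..............................
..................................#...............................
..................................................................
..................................................................
..................................................................
..................................................................
..................................................................
..................................................................
..................................................................
```

The numbers agree. The cover sits about 1 mm from the tray centre at z ≈ 36–38 mm (38 is nominal when seated; resting on the rim would read about 46). It is level, and the arm is clear. I'll hand in.

Run:
```python
from cell import arm
s=arm.sense();print(s['t'],s['tcp_pos'],s['wrist_force'])
print(arm.close_job())
```

```text
35.4 [440.55448345 110.76530404 185.84535929] [ 0.89223594 -0.41836074  0.62284788]
the job is handed in; nothing more can be done
None
```

I put the base dish, tray, soap and cover together on the pad in that order, then let go, moved the arm clear and handed in at 35.4 s. No verdict was reported.

**Last checks**
- **Base:** about 1–2 mm from the pad centre.
- **Tray:** a fit after release put it within 1 mm of the base and seated (overlap 0.98).
- **Soap:** flat in the tray, about 4 mm off centre.
- **Cover:** it met resistance about 1 mm above the predicted seat height. The top and side cameras together put it about 1 mm from the tray centre at z ≈ 36–38 mm (38 is fully down). It looks level.
- **Bystanders:** I never moved near enough to touch them, and the tube and jar looked undisturbed in later views. I did not re-measure any of them.

**What failed or disagreed**
- **Fingertip height:** the real fingertips stood about 34 mm higher than the reported tool position implied. The first two grasps of the base closed on nothing above its walls, without moving it. I measured the offset from the cameras and used it from then on.
- **Joint 6 limit:** the arm hit this limit once, which left the tool leaning. I reduced the lean, but about 1.8° stayed to the end.
- **Cover fits:** several automatic fits of the cover were unusable because of fingers and shading. The final cover check rests on outline fits in the top and side images. The overlap was weak from the top (0.69) and good from the side (0.91), and I had no pictures left to view.

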